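Fetch the sold clock from behind the ornaments

TASK

The little clock hemmed in behind the three tall ornaments on the display stand has been sold: set the pepper mill, the vase and the candlestick aside, upright on the serving tray, without shifting the clock. Then stand the clock upright inside the packing carton, and only after that put the three ornaments back on the display stand, each upright on the very spot where it stood at the start. Set everything down gently, let nothing fall or tip over, and do not shift the bowl, the jug and the wooden duck.

Things in the scene. Friction and masses are not known exactly. Their poses are not given: they have to be found in the camera images.
- display_stand: Fixed low walnut plinth, 180 (x) x 230 (y) x 18 mm, thin brass rail (top 41 mm above the table) along the back (+x) and both ends, 5 mm in from the edge; front (-x) open. Origin: centre of underside, z up; the goods stand 18 mm above it. Clock about 30 mm behind the middle; ornaments about 63 mm in front of it and 64 mm to each side (or up to 15 mm nearer the front); which stands where varies.
- serving_tray: Fixed pale wooden tray, 170 (x) x 240 (y) mm outside, walls 6 mm thick and 20 mm high, floor 6 mm thick; two brass handles on the short (+-y) ends rise to 38 mm. The place to set the ornaments aside. Origin at the centre of its underside, z up. It, the stand and the carton change places from start to start.
- carton: Fixed open cardboard packing carton, 150 (x) x 170 (y) x 45 mm high outside, walls and floor 4 mm thick, short flaps folded outwards and down (to about 30 mm beyond the walls). Destination of the clock. Origin at the centre of its underside, z up.
- clock: Loose box-shaped table clock, dark green, 36 mm deep (x) x 54 wide (y) x 60 high plus a small brass button (10 mm wide, 4 mm high) on top; round white dial on its front (-x), about 0.22 kg. Origin at the centre of its underside, z up; flat faces, can be held across the 36 mm depth. The ornaments stand so close around it that there is no room for fingers beside it.
- pepper_mill: Loose turned wooden pepper mill, 156 mm high, foot 52 mm across, shoulder 52 mm at 92 to 104 mm, then a narrow neck and a cylindrical head 44 mm across from 119 to 143 mm above the foot, small knob on top; about 0.26 kg. Origin at the centre of its underside, z up; round about z.
- vase: Loose white ceramic bottle vase (solid), 166 mm high, foot 48 mm, belly 58 mm across at 75 mm, straight neck 26 mm across from 124 to 154 mm above the foot, lip 36 mm; about 0.32 kg. Origin at the centre of its underside, z up; round about z.
- candlestick: Loose brass candlestick, 148 mm high, foot 56 mm across, thin stem 16 mm, drip pan 48 mm across with its top at 104 mm, above it a cylindrical cup 26 mm across from 104 to 143 mm, rim 30 mm; about 0.40 kg. Origin at the centre of its underside, z up; round about z.
- bowl: Bystander: loose yellow ceramic bowl, 110 mm across, 48 mm high. Origin at the centre of its underside. Leave alone.
- jug: Bystander: loose teal ceramic mug-shaped jug, 72 mm across, 95 mm high, handle at +y. Origin at the centre of its underside. Leave alone.
- duck: Bystander: loose carved wooden duck, about 120 mm long, 87 mm high. Origin under the middle of its body. Leave alone.
Things that resemble listed ones, but are neither listed nor needed, are in the scene too. Leave any green or purple look-alike of the candlestick alone.

How it is judged:
By the outcome, as a careful person would: the job done as asked, in the order asked, and still so for the second after the job is handed in, with the robot touching nothing.
It also fails if it takes over 147 s, if anything falls off the work surface, if the arm or the gripper's body presses on something with over 40 N, if the wrist force passes 120 N, or if a joint passes its speed limit or range.

ROBOT

A 6-joint arm with a two-finger parallel gripper is mounted at the origin on the work surface. World frame = base frame: x ahead of the robot, y to its left, z up, the work surface at z = 0. Lengths are in mm, angles in rad, forces in N, time in s.
With the tool pointing down it reaches from about 275 to 825 mm from the base axis. Payload 4.9 kg.
Tool frame: the origin (TCP) lies at the very end of the fingers, on their centre line; the grasp point (between the pads) lies 19 mm behind it (env.grip_depth is the distance from the TCP to the grasp point, in mm); z points along the fingers, y is the direction in which the jaws open and shut (so a half turn about z gives the same grasp; the last joint's range is limited). The gripper opens to 85 mm and grips with 20 to 120 N. Pads are 22 mm wide; open, the fingers measure 114 mm over their backs; the gripper's body (76 mm by 85 mm) begins 54 mm behind the grasp point. The pads swing forward as they close: fully open they stand 13 mm farther back than shut.
Start: joints at [0.975, 0.326, -0.193, 1.052, 0, 1.437], TCP at [245.056, 492.409, 231.281] pointing down, gripper open.
Joint ranges: [-2.65, 2.65], [-0.97, 1.79], [-1.3, 1.35], [-1.93, 2.1], [-1.47, 1.37], [-3.14, 3.14]. Speed limits (rad/s): [2.57, 2.57, 3.14, 3.14, 3.14, 3.14].

INTERFACE

Orientations are given as a unit quaternion [x, y, z, w].
In Python, from cell import env, camera, camera_model gives the robot as it stands.
- The arm moves only by the tool drive_tool, never from a script. Its argument "deltas" is a list of rows, each a list of 3 entries, a list of its own where there are three numbers: the shift along the tool's x, y, z in units of 30 mm (1.0 is 30 mm), then the turn, a rotation vector about the tool's x, y, z in units of 5 degrees (1.0 is 5 degrees), then the closure, from -1 (fully open) to 1 (shut). A call has 1 to 20 rows; each row shifts and turns the commanded pose from where the row before left it, along the tool's axes as they then stand; what a row does not reach is not made up. A row lasts 1/12 s, in which the tool goes at most 41.7 mm and 7.16 degrees, less where a joint would pass 70% of its speed; a pose out of reach is approached as far as the arm can. A call is refused whole if a number of a shift passes 1 or a number of a turn 1, either way. A call with a gripper value outside its range is refused whole. The fingers move at their own pace and stop on an object; "squeeze" is the grip in N (left out, the last holds). Time passes only in rows, so rows that do not move let the fingers close. It gives the time, the measured TCP pose, the force and the opening at its end, in the units of the state.
- env.get_obs(): the state, without advancing time (a new reading comes with each control period).
- camera(name): name is "scene" or "top"; returns (picture, depth): 420x560x3 uint8, red, green, blue; 420x560 float32, mm along the optical axis (not along the pixel's ray), 0 where there is no reading.
- camera_model(name): a dict with "vertical_fov" (degrees; the focal length in pixels is half the picture's height over the tangent of half this angle, whatever the lens; pixels are square), "cx", "cy" (the principal point, pixels), "view" (4x4, takes a point from world to camera coordinates). Camera axes: x right, y up, looking along -z (the intrinsics and any distortion apply to the point x, -y, -z); pixel columns grow to the right and rows downward; lengths in mm; the calibration is good to about 2 mm. A picture is of the moment at which its call begins. camera_model takes no time and is no camera call.
- env.finish_job(): hands the job in, once; it reports no verdict.
The state is a dict: "t": time; "qpos": joint angles; "qd": joint speeds; "tau": joint torques, N m; "tcp_pos": TCP position; "tool_rot": TCP orientation; "wrist_force": force on the tool from outside, world axes, zero at the start; "ft_torque": the same for the moment, N m; "finger_gap": finger opening in mm.
Only numpy, scipy, OpenCV 4.12 (cv2) and the standard library are available. Lean on these libraries where they do the work, as an engineer would, in place of code of your own. Each camera call takes 0.05 s, during which the arm holds its last target.

## Working session

There is one attempt and no reset: what is moved stays moved. The work goes in short steps, Python scripts to look and compute and a tool call to move; the robot and the scene stay as the last step left them, time stands still between calls to the robot, and variables do not carry over. Pictures are saved under pics/ and viewed, and the job is handed in when it is done.

Besides the shell and the picture viewer there is one more tool, called as name([rows], argument=value, ...), one row to a line, values as JSON. drive_tool: Moves the arm, as the interface text tells. Its arguments: {"type":"object","properties":{"deltas":{"type":"array","items":{"type":"array"}},"squeeze":{"type":"number"}},"required":["deltas"]}

```bash
ls; mkdir -p pics; python3 - <<'E'
from cell import env,camera,camera_model
import cv2,numpy as np
for n in("scene","top"):
    p,d=camera(n); cv2.imwrite(f"pics/{n}0.png",p[:,:,::-1]); np.savez(f"{n}0.npz",p=p,d=d)
    m=camera_model(n); print(n,m)
o=env.get_obs();print(o, env.grip_depth)
E
```

```text
pics
scene {'vertical_fov': 57.37063972198766, 'cx': 282.295151763713, 'cy': 212.52522703932357, 'view': array([[-6.78730576e-02,  9.97692529e-01,  1.69258609e-03,
        -2.17290087e+01],
       [-6.96933892e-01, -4.86262576e-02,  7.15484897e-01,
         3.54091328e+02],
       [ 7.13916241e-01,  4.73825270e-02,  6.98626150e-01,
        -1.44337815e+03],
       [ 0.00000000e+00,  0.00000000e+00,  0.00000000e+00,
         1.00000000e+00]])}
top {'vertical_fov': 57.246216959274996, 'cx': 278.1180538614922, 'cy': 209.40104967006027, 'view': array([[ 1.71254383e-02, -9.99817509e-01,  8.46575446e-03,
         6.25568733e+01],
       [ 9.82474608e-01,  1.83989464e-02,  1.85486182e-01,
        -5.46435671e+02],
       [-1.85608094e-01,  5.14085662e-03,  9.82610405e-01,
        -9.04333568e+02],
       [ 0.00000000e+00,  0.00000000e+00,  0.00000000e+00,
         1.00000000e+00]])}
{'t': 0.1, 'qpos': array([ 9.74807473e-01,  3.26875184e-01, -1.93457081e-01,  1.05197417e+00,
       -6.39788124e-06,  1.43659343e+00]), 'qd': array([ 0.00063155, -0.00229139,  0.00124215,  0.00046171, -0.00027957,
       -0.00064409]), 'tau': array([ 3.73002113e-04, -4.44239438e+01,  2.63037694e+01,  7.89849873e-03,
       -1.72043187e-04,  1.62817838e-05]), 'tcp_pos': array([244.76331975, 491.98145801, 230.58734127]), 'tool_rot': array([ 2.28846830e-01,  9.73462150e-01, -7.06431147e-04, -2.66595884e-04]), 'wrist_force': array([ 0.63324475, -0.15539147, -0.22811883]), 'ft_torque': array([-0.0268243 ,  0.02180455, -0.02937606]), 'finger_gap': 85.74071386301158} 18.700000000000003
```

View pics/scene0.png

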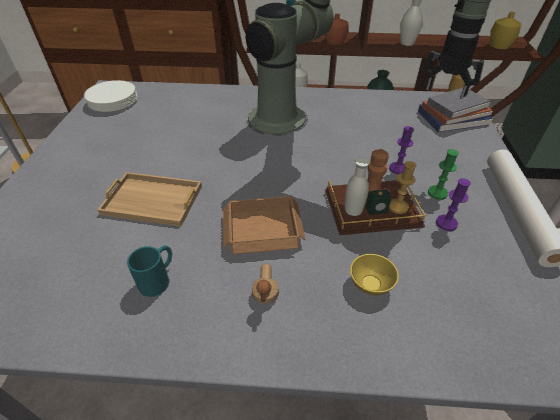

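View pics/top0.png

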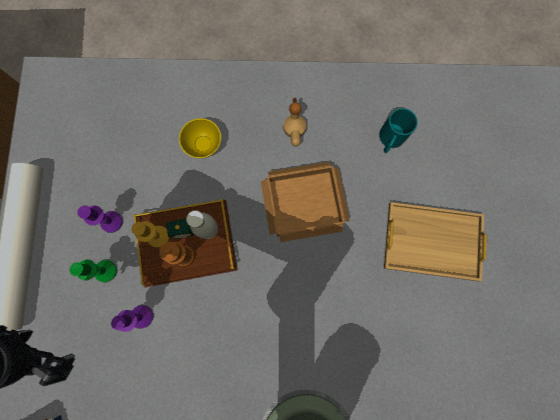

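The scene picture shows the stand at (375,205) with the white vase (357,190), the mill (377,170), the brass candlestick (405,185) and the clock (378,200). The carton is at (262,225) and the tray at (152,198). Purple look-alikes are at (402,150) and (455,205), and a green one at (445,175). The brass-coloured candlestick on the stand is the one meant, and I'll confirm it in an enlarged crop.

```bash
cat > h.py <<'E'
import numpy as np,cv2
from cell import env,camera,camera_model
def mod(n):
    m=camera_model(n); f=210/np.tan(np.radians(m['vertical_fov'])/2); V=np.array(m['view']); return f,m['cx'],m['cy'],V
def cloud(n,d):
    f,cx,cy,V=mod(n); v,u=np.mgrid[0:d.shape[0],0:d.shape[1]]
    P=np.stack([(u-cx)/f*d,-(v-cy)/f*d,-d],-1); return (P-V[:3,3])@V[:3,:3]
def ray(n,u,v,z):
    f,cx,cy,V=mod(n); dr=V[:3,:3].T@np.array([(u-cx)/f,-(v-cy)/f,-1]); C=-V[:3,:3].T@V[:3,3]
    return C+dr*(z-C[2])/dr[2]
def proj(n,p):
    f,cx,cy,V=mod(n); c=V[:3,:3]@np.array(p)+V[:3,3]; return cx+f*c[0]/-c[2],cy-f*c[1]/-c[2]
def snap(tag):
    out={}
    for n in("scene","top"):
        p,d=camera(n); cv2.imwrite(f"pics/{n}{tag}.png",p[:,:,::-1]); np.savez(f"{n}{tag}.npz",p=p,d=d); out[n]=(p,d)
    return out
def load(n,tag):
    a=np.load(f"{n}{tag}.npz"); return a['p'],a['d']
E
python3 - <<'E'
from h import *
print({n:list(camera_model(n)) for n in("scene","top")})
for n,pts in(("top",[(50,150),(250,150),(500,150),(350,150),(330,270),(500,350),(80,350),(100,80),(500,80),(250,280)]),("scene",[(100,300),(300,330),(500,330),(200,120),(450,300),(60,200),(530,350)])):
    p,d=load(n,0);C=cloud(n,d)
    for u,v in pts: print(n,u,v,C[v,u].round(1))
p,d=load("scene",0); cv2.imwrite("pics/cs0.png",cv2.resize(p[130:250,300:500,::-1],None,fx=4,fy=4,interpolation=2))
p,d=load("top",0); cv2.imwrite("pics/ct0.png",cv2.resize(p[180:300,110:260,::-1],None,fx=5,fy=5,interpolation=2))
E
```

```text
{'scene': ['vertical_fov', 'cx', 'cy', 'view'], 'top': ['vertical_fov', 'cx', 'cy', 'view']}
top 50 150 [706.2 687.8  -2.2]
top 250 150 [7.160e+02 1.505e+02 7.000e-01]
top 500 150 [ 728.8 -524.5    2.7]
top 350 150 [ 722.3 -119.5   -1.8]
top 330 270 [400.5 -62.8  -1.7]
top 500 350 [ 213.4 -478.9    1.3]
top 80 350 [196.7 549.8  -1.6]
top 100 80 [911.1 573.1   1.5]
top 500 80 [ 934.7 -543.     2.9]
top 250 280 [371.9 140.2  -3.2]
scene 100 300 [ 819.1 -338.3    1.7]
scene 300 330 [8.615e+02 1.184e+02 6.000e-01]
scene 500 330 [832.7 545.6   1.8]
scene 200 120 [  33.  -283.9    0.7]
scene 450 300 [7.632e+02 4.576e+02 5.000e-01]
scene 60 200 [ 497.9 -591.9    0.8]
scene 530 350 [874.3 592.4   1.4]
```

View pics/cs0.png

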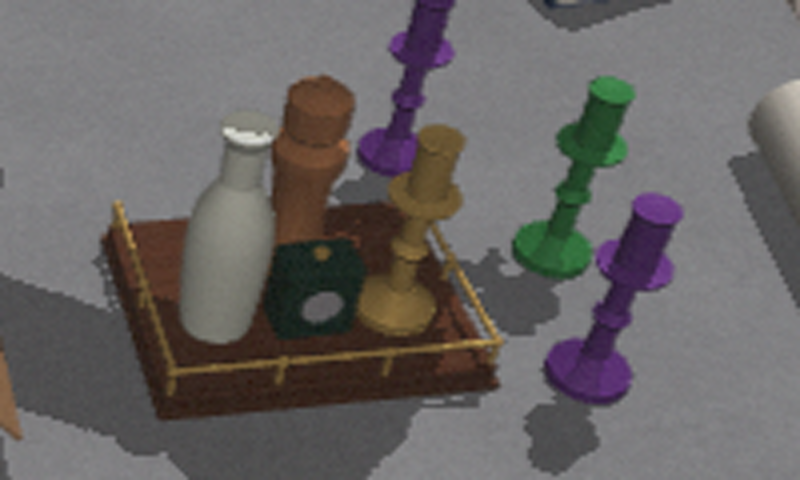

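View pics/ct0.png

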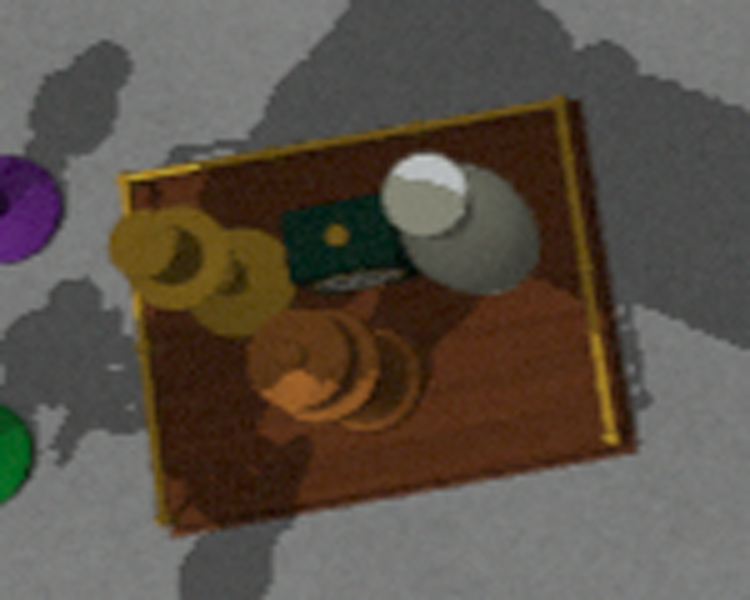

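The crop confirms it: the brass candlestick on the stand is at crop (425,180), and the purple and green ones stand beside the stand. The ornaments are vase at −y, candlestick at +y and mill in front, around the green clock. Next I'll measure their positions.

```bash
cat > m.py <<'E'
from h import *
def disc(n,tag,mask_fn,z0,z1,zt,box):
    p,d=load(n,tag);C=cloud(n,d); hsv=cv2.cvtColor(p,cv2.COLOR_RGB2HSV)
    m=(C[...,2]>z0)&(C[...,2]<z1)&(d>0)&mask_fn(hsv)
    m&=(C[...,0]>box[0])&(C[...,0]<box[1])&(C[...,1]>box[2])&(C[...,1]<box[3])
    nn,l,st,ce=cv2.connectedComponentsWithStats(m.astype(np.uint8))
    if nn<2: return None
    k=1+np.argmax(st[1:,4]); m=l==k
    cs,_=cv2.findContours(m.astype(np.uint8),cv2.RETR_EXTERNAL,cv2.CHAIN_APPROX_NONE)
    c=max(cs,key=cv2.contourArea)[:,0,:]
    W=np.array([ray(n,u,v,zt)[:2] for u,v in c],np.float32)
    (cx,cy),r=cv2.minEnclosingCircle(W)
    return n,st[k,4],ce[k].round(1),"encl",round(cx,1),round(cy,1),"r",round(r,1),"cloudmean",C[m].mean(0).round(1)
white=lambda h:(h[...,1]<60)
wood=lambda h:(h[...,0]<17)&(h[...,1]>90)
brass=lambda h:(h[...,0]>15)&(h[...,0]<33)&(h[...,1]>90)
green=lambda h:(h[...,0]>50)&(h[...,0]<100)&(h[...,1]>90)
E
python3 - <<'E'
from m import *
for n in("top","scene"):
    box=(350,650,150,500)
    print("vase",disc(n,0,white,176,196,184,box))
    print("mill",disc(n,0,wood,150,185,161,box))
    print("cand",disc(n,0,brass,155,180,166,box))
    print("clock",disc(n,0,green,70,90,78,box))
    print("button",disc(n,0,brass,76,90,82,(440,520,260,340)))
    for nm,uv in dict(v=(197,219),c=(140,231)).items(): pass
p,d=load("top",0)
C=cloud("top",d)
hsv=cv2.cvtColor(p,cv2.COLOR_RGB2HSV)
for u,v in((177,229),(177,225),(172,250),(150,290),(200,265)): print(u,v,hsv[v,u],C[v,u].round(1))
E
```

```text
vase ('top', np.int32(221), array([195. , 218.6]), 'encl', 496.8, 248.8, 'r', 17.9, 'cloudmean', array([497.1, 248.8, 183.4]))
mill ('top', np.int32(341), array([169.9, 251.5]), 'encl', 428.6, 302.9, 'r', 22.9, 'cloudmean', array([428.1, 302.1, 164.3]))
cand ('top', np.int32(155), array([138.6, 228.6]), 'encl', 475.6, 371.7, 'r', 15.4, 'cloudmean', array([476. , 372.6, 164.8]))
clock ('top', np.int32(270), array([177.6, 227.4]), 'encl', 491.7, 309.3, 'r', 29.9, 'cloudmean', array([492. , 311.4,  77.4]))
button ('top', np.int32(16), array([177. , 226.5]), 'encl', 493.5, 311.9, 'r', 4.9, 'cloudmean', array([493.6, 312.1,  81.3]))
vase ('scene', np.int32(120), array([362. , 162.2]), 'encl', 501.2, 249.6, 'r', 21.2, 'cloudmean', array([501.7, 252.2, 184. ]))
mill ('scene', np.int32(181), array([379.4, 155.5]), 'encl', 437.4, 306.3, 'r', 31.0, 'cloudmean', array([441.1, 305.2, 163.1]))
cand ('scene', np.int32(93), array([409.5, 165.8]), 'encl', 484.3, 375.9, 'r', 21.1, 'cloudmean', array([482. , 375.4, 164.6]))
clock ('scene', np.int32(3), array([371.7, 196. ]), 'encl', 505.1, 292.3, 'r', 4.4, 'cloudmean', array([504.1, 293. ,  77.2]))
button ('scene', np.int32(11), array([380. , 192.9]), 'encl', 495.5, 314.6, 'r', 5.6, 'cloudmean', array([495.3, 315. ,  81.7]))
177 229 [ 41 145  37] [488.3 312.9  76.4]
177 225 [ 22 200 102] [497.1 312.1  82. ]
172 250 [ 14 203  93] [431.1 297.1 167.5]
150 290 [150   3  77] [343.  389.1   3.2]
200 265 [  9 183  85] [406.5 264.6  18.6]
```

```bash
python3 - <<'E'
from m import *
p,d=load("top",0);C=cloud("top",d);hsv=cv2.cvtColor(p,cv2.COLOR_RGB2HSV)
def rect(m,z,nm):
    m=cv2.morphologyEx(m.astype(np.uint8),cv2.MORPH_CLOSE,np.ones((5,5)))
    nn,l,st,ce=cv2.connectedComponentsWithStats(m); k=1+np.argmax(st[1:,4])
    cs,_=cv2.findContours((l==k).astype(np.uint8),0,cv2.CHAIN_APPROX_NONE); c=max(cs,key=cv2.contourArea)[:,0,:]
    W=np.array([ray("top",u,v,z)[:2] for u,v in c],np.float32)
    print(nm,ce[k].round(),cv2.minAreaRect(W))
U,V=np.meshgrid(np.arange(560),np.arange(420))
w=(hsv[...,1]>60)
rect(w&(U>375)&(V>190)&(V<290)&(C[...,2]>12),20,"tray rim")
rect(w&(U>375)&(V>190)&(V<290)&(C[...,2]>2)&(C[...,2]<12),6,"tray floor")
rect(w&(U>255)&(U<360)&(V>155)&(V<250)&(C[...,2]>38),45,"carton rim")
rect(w&(U>255)&(U<360)&(V>155)&(V<250)&(C[...,2]<10)&(C[...,2]>-6),4,"carton floor")
rect(green(hsv)&(U>160)&(U<200)&(V<238)&(V>215)&(C[...,2]>70),78,"clock top")
rect(w&(U>125)&(U<245)&(V>190)&(V<295)&(C[...,2]>10)&(C[...,2]<25),18,"stand")
purple=lambda h:(h[...,0]>125)&(h[...,0]<165)&(h[...,1]>80)
print(disc("top",0,purple,140,160,148,(300,650,400,600)))
print(disc("top",0,purple,140,160,148,(200,380,300,450)))
print(disc("top",0,green,140,160,148,(300,650,400,600)))
# bystanders centroid
yb=lambda h:(h[...,0]>20)&(h[...,0]<33)&(h[...,1]>150)
print("bowl",disc("top",0,yb,30,60,48,(550,900,150,400)))
print("jug",disc("top",0,green,80,110,95,(550,900,-500,-100)))
print("duck",disc("top",0,lambda h:h[...,1]>80,15,110,60,(650,950,-60,120)))
E
```

```text
tray rim [439. 241.] ((477.6677551269531, -330.013427734375), (253.29278564453125, 170.7939910888672), 83.45661926269531)
tray floor [433. 241.] ((480.611328125, -325.9839782714844), (239.23739624023438, 174.85916137695312), 83.39585876464844)
carton rim [305. 202.] ((574.4407958984375, 5.648658752441406), (176.63986206054688, 193.48248291015625), 13.258142471313477)
carton floor [304. 202.] ((572.794677734375, 2.7828216552734375), (148.85455322265625, 162.4103240966797), 10.781808853149414)
clock top [178. 227.] ((492.8760681152344, 309.9507751464844), (34.14604568481445, 53.03023147583008), 11.83311653137207)
stand [189. 247.] ((462.5966796875, 305.07464599609375), (177.3637237548828, 229.67510986328125), 11.317395210266113)
('top', np.int32(144), array([ 84.3, 211.8]), 'encl', 513.5, 501.7, 'r', 15.1, 'cloudmean', array([513.6, 502.3, 146.7]))
('top', np.int32(167), array([118.1, 322.5]), 'encl', 279.0, 404.9, 'r', 15.0, 'cloudmean', array([278.8, 405.2, 147.2]))
('top', np.int32(159), array([ 76.6, 269. ]), 'encl', 388.4, 504.1, 'r', 15.6, 'cloudmean', array([388.3, 505. , 146.9]))
bowl ('top', np.int32(439), array([197. , 133.1]), 'encl', 730.2, 277.0, 'r', 54.2, 'cloudmean', array([744.9, 286.4,  41.8]))
jug ('top', np.int32(300), array([401.3, 123.3]), 'encl', 752.4, -226.4, 'r', 50.0, 'cloudmean', array([ 761.8, -230.5,   90. ]))
duck ('top', np.int32(618), array([294.7, 123.7]), 'encl', 774.8, 33.7, 'r', 64.3, 'cloudmean', array([772.7,  33.3,  49.1]))
```

drive_tool([
  [[0,0,0],[0,0,0.3],-1],
  [[0,0,0],[0,0,0.6],-1],
  [[0,0,0],[0,0,1],-1],
  [[0,0,0],[0,0,1],-1],
  [[0,0,0],[0,0,1],-1],
  [[0,0,0],[0,0,1],-1],
  [[0,0,0],[0,0,1],-1],
  [[0,0,0],[0,0,1],-1],
  [[0,0,0],[0,0,1],-1],
  [[0,0,0],[0,0,1],-1],
  [[0,0,0],[0,0,1],-1],
  [[0,0,0],[0,0,1],-1],
  [[0,0,0],[0,0,1],-1],
  [[0,0,0],[0,0,0.6],-1],
  [[0,0,0],[0,0,0.2],-1],
  [[0,0,0],[0,0,0],-1],
])

```text
t: 1.43
tcp_pos: [244.9, 492.2, 231.0]
tool_rot: [0.707, 0.708, -0.0, 0.0]
wrist_force: [-0.3, 0.0, 0.1]
finger_gap: 85.1
```

drive_tool([
  [[-0.2,0.2,0],[0,0,0],-1],
  [[-0.5,0.5,0],[0,0,0],-1],
  [[-0.8,0.8,0],[0,0,0],-1],
  [[-1,1,0],[0,0,0],-1],
  [[-1,1,0],[0,0,0],-1],
  [[-1,1,0],[0,0,0],-1],
  [[-0.85,0.8,0],[0,0,0],-1],
  [[-0.55,0.5,0],[0,0,0],-1],
  [[-0.37,0.37,0],[0,0,0],-1],
  [[0,0,0],[0,0,0],-1],
  [[0,0,0],[0,0,0],-1],
])

```text
t: 2.35
tcp_pos: [429.1, 305.1, 231.2]
tool_rot: [0.707, 0.707, -0.0, -0.0]
wrist_force: [0.6, -0.3, 0.7]
finger_gap: 85.3
```

```bash
python3 - <<'E'
from m import *
snap(1)
print(env.get_obs()['tcp_pos'])
p,d=load("scene",1); a=cv2.resize(p[80:230,300:480,::-1],None,fx=3.3,fy=3.3,interpolation=2); cv2.imwrite("pics/c1.png",a)
E
```

```text
[428.13128635 306.24109803 231.21079941]
```

View pics/c1.png

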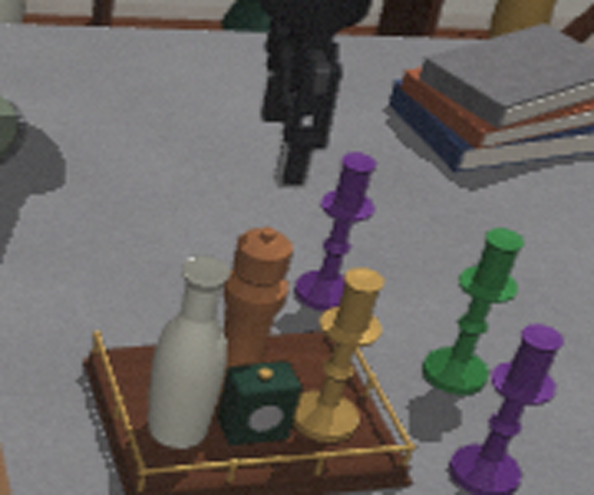

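View pics/top1.png

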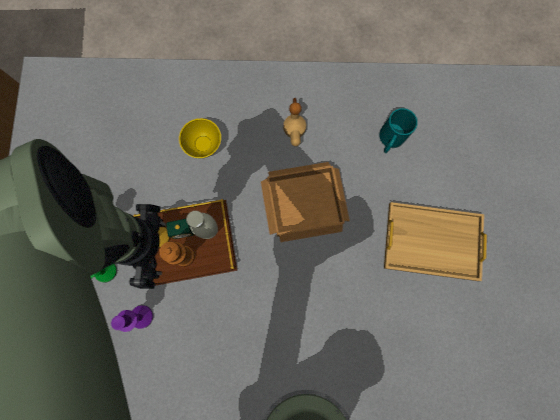

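```bash
python3 - <<'E'
from m import *
o=env.get_obs();print(o['tcp_pos'],o['qpos'],o['t'])
for q in((428,306,231),(428,306,212+20),(428-43,306,244),(428+43,306,244),(430,304,174)):
    print(q,proj("scene",q),proj("top",q))
p,d=load("scene",1);C=cloud("scene",d)
m=(C[...,2]>200)&(C[...,2]<260)&(C[...,0]>300)&(C[...,0]<560)&(C[...,1]>200)&(C[...,1]<450)
print(np.median(C[m],0),C[m].min(0),C[m].max(0))
E
```

```text
[428.13128635 306.24109803 231.21079941] [ 4.80438524e-01  2.82959079e-01 -2.53605235e-01  1.03465899e+00
  3.41356632e-04  2.04975842e+00] 2.45
(428, 306, 231) (np.float64(384.000638352014), np.float64(130.25272484465745)) (np.float64(158.83859639337317), np.float64(248.86797202427368))
(428, 306, 232) (np.float64(384.07523326296797), np.float64(129.90724948984402)) (np.float64(158.68751932337065), np.float64(248.82475727054623))
(385, 306, 244) (np.float64(382.91285909456457), np.float64(116.7370388627848)) (np.float64(155.13974384230397), np.float64(270.8535658450001))
(471, 306, 244) (np.float64(387.182505211777), np.float64(135.30523717614295)) (np.float64(158.51082291080627), np.float64(226.22074554579268))
(430, 304, 174) (np.float64(379.233208968029), np.float64(149.56127981458062)) (np.float64(167.86161577713818), np.float64(250.22436289658216))
[475.56984795 302.84183089 253.20575967] [380.47096376 294.69655959 245.36782417] [488.67680387 316.39375714 259.93053378]
```

drive_tool([
  [[-0.04,0.04,0.3],[0,0,0],-1],
  [[0,0,0.5],[0,0,0],-1],
  [[0,0,0.7],[0,0,0],-1],
  [[0,0,0.7],[0,0,0],-1],
  [[0,0,0.5],[0,0,0],-1],
  [[0,0,0.4],[0,0,0],-1],
  [[0,0,0.3],[0,0,0],-1],
  [[0,0,0],[0,0,0],-1],
  [[0,0,0],[0,0,0],-1],
])

```text
t: 3.2
tcp_pos: [429.2, 305.1, 128.9]
tool_rot: [0.706, 0.708, -0.0, -0.0]
wrist_force: [-0.6, -0.6, 0.3]
finger_gap: 84.9
```

```bash
python3 - <<'E'
from m import *
snap(2)
print(env.get_obs()['tcp_pos'],env.get_obs()['wrist_force'])
p,d=load("scene",2); a=cv2.resize(p[80:230,300:480,::-1],None,fx=3.3,fy=3.3,interpolation=2); cv2.imwrite("pics/c2.png",a)
E
```

```text
[430.24096804 305.37746643 129.97294947] [ 0.36156404 -0.10261635  0.75345441]
```

View pics/c2.png

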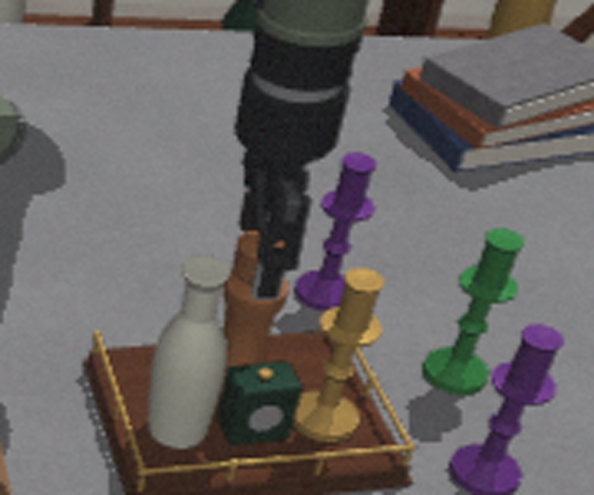

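```bash
python3 - <<'E'
from m import *
for q in((473,305,142),(430,304,161)):
    u,v=proj("scene",q); print(q,(u-300)*3.3,(v-80)*3.3)
p,d=load("scene",2);C=cloud("scene",d)
m=(C[...,2]>135)&(C[...,2]<190)&(C[...,0]>455)&(C[...,0]<520)&(C[...,1]>285)&(C[...,1]<330)
print(m.sum(),np.median(C[m],0),C[m].min(0),C[m].max(0))
p,d=load("scene",0);C=cloud("scene",d);hsv=cv2.cvtColor(p,cv2.COLOR_RGB2HSV)
m=(C[...,2]>137)&(C[...,2]<161)&(C[...,0]>380)&(C[...,0]<520)&(C[...,1]>270)&(C[...,1]<340)&wood(hsv)
print(m.sum(),np.median(C[m],0),C[m].min(0),C[m].max(0))
E
```

```text
(473, 305, 142) 261.6534229871442 295.3494327087303
(430, 304, 161) 258.5640192555401 243.09121502790165
98 [482.07931437 301.95492319 164.47932838] [470.81633326 292.8804222  142.99285826] [501.25759024 316.61327287 189.93033966]
113 [448.94472561 303.36157556 150.53131005] [434.11019292 286.35547223 137.12622928] [453.76884677 324.98093286 160.81498462]
```

Scene crop: the +x finger tip (272,285) stands in front of the mill head (258,243) and lines up with it in y, so I'll close.

drive_tool([
  [[0,0,0],[0,0,0],-0.6],
  [[0,0,0],[0,0,0],-0.3],
  [[0,0,0],[0,0,0],0],
  [[0,0,0],[0,0,0],0.3],
  [[0,0,0],[0,0,0],0.6],
  [[0,0,0],[0,0,0],1],
  [[0,0,0],[0,0,0],1],
  [[0,0,0],[0,0,0],1],
  [[0,0,0],[0,0,0],1],
  [[0,0,0],[0,0,0],1],
], squeeze=45)

```text
t: 4.13
tcp_pos: [430.3, 305.1, 130.0]
tool_rot: [0.707, 0.707, 0.001, 0.0]
wrist_force: [-1.1, -0.1, 5.0]
finger_gap: 42.8
```

```bash
python3 - <<'E'
from m import *
snap(3)
o=env.get_obs();print(o['tcp_pos'],o['finger_gap'],o['wrist_force'])
for n in("scene",):
  for t in (0,3): 
    p,d=load(n,t);C=cloud(n,d);hsv=cv2.cvtColor(p,cv2.COLOR_RGB2HSV)
    m=(C[...,2]>25)&(C[...,2]<130)&(C[...,0]>380)&(C[...,0]<470)&(C[...,1]>260)&(C[...,1]<350)&wood(hsv)
    print(t,m.sum(),C[m].mean(0))
p,d=load("scene",3); a=cv2.resize(p[80:230,300:480,::-1],None,fx=3.3,fy=3.3,interpolation=2); cv2.imwrite("pics/c3.png",a)
E
```

```text
[430.38674805 305.0608281  130.06082903] 42.628629327160496 [ 0.42244402 -0.6847804   5.61446201]
0 362 [447.06087257 304.56020515  97.8733343 ]
3 344 [447.30254232 304.7636168   96.24734926]
```

View pics/c3.png

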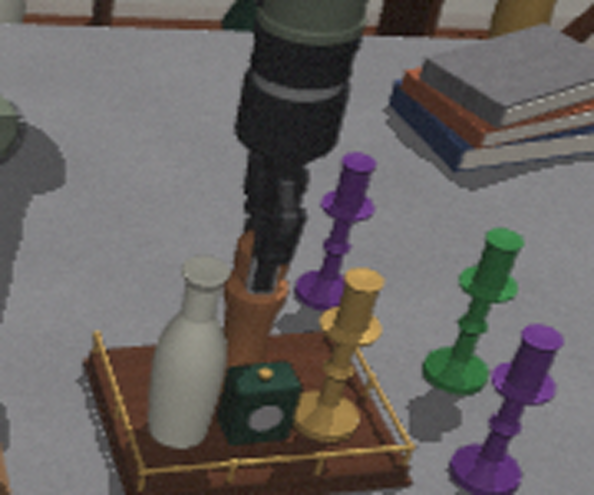

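drive_tool([
  [[0,0,-0.1],[0,0,0],1],
  [[0,0,-0.3],[0,0,0],1],
  [[0,0,-0.6],[0,0,0],1],
  [[0,-0.2,-0.8],[0,0,0],1],
  [[0,-0.5,-0.9],[0,0,0],1],
  [[0,-0.6,-0.8],[0,0,0],1],
  [[0,-0.5,-0.4],[0,0,0],1],
  [[0,-0.2,-0.1],[0,0,0],1],
  [[0,0,0],[0,0,0],1],
])

```text
t: 4.98
tcp_pos: [369.2, 305.0, 250.3]
tool_rot: [0.706, 0.708, 0.001, 0.0]
wrist_force: [-0.6, 0.4, -2.0]
finger_gap: 42.7
```

drive_tool([
  [[-0.2,0,0],[0,0,0],1],
  [[-0.4,0,0],[0,0,0],1],
  [[-0.6,0,0],[0,0,0],1],
  [[-0.8,0,0],[0,0,0],1],
  [[-0.9,0.15,0],[0,0,0],1],
  [[-0.9,0.15,0],[0,0,0],1],
  [[-0.9,0.15,0],[0,0,0],1],
  [[-0.9,0.15,0],[0,0,0],1],
  [[-0.9,0.15,0],[0,0,0],1],
  [[-0.9,0.15,0],[0,0,0],1],
  [[-0.9,0.15,0],[0,0,0],1],
  [[-0.9,0.15,0],[0,0,0],1],
  [[-0.9,0.15,0],[0,0,0],1],
  [[-0.9,0.15,0],[0,0,0],1],
  [[-0.9,0.15,0],[0,0,0],1],
  [[-0.9,0.15,0],[0,0,0],1],
  [[-0.9,0.15,0],[0,0,0],1],
  [[-0.9,0.15,0],[0,0,0],1],
  [[-0.9,0.15,0],[0,0,0],1],
  [[-0.9,0.15,0],[0,0,0],1],
])

```text
t: 6.65
tcp_pos: [441.0, -189.6, 247.9]
tool_rot: [0.707, 0.707, -0.001, -0.001]
wrist_force: [0.6, 0.1, -2.5]
finger_gap: 42.6
```

drive_tool([
  [[-0.9,0.15,0],[0,0,0],1],
  [[-0.9,0.15,0],[0,0,0],1],
  [[-0.9,0.15,0],[0,0,0],1],
  [[-0.9,0.15,0],[0,0,0],1],
  [[-0.9,0.15,0],[0,0,0],1],
  [[-0.8,0.12,0],[0,0,0],1],
  [[-0.7,0.1,0],[0,0,0],1],
  [[-0.5,0,0],[0,0,0],1],
  [[-0.3,0,0],[0,0,0],1],
  [[-0.2,0,0],[0,0,0],1],
  [[0,0,0],[0,0,0],1],
  [[0,0,0],[0,0,0],1],
])

```text
t: 7.65
tcp_pos: [470.9, -396.8, 248.7]
tool_rot: [0.707, 0.707, 0.0, -0.001]
wrist_force: [0.3, 1.0, -1.2]
finger_gap: 42.4
```

```bash
python3 - <<'E'
from m import *
snap(4)
o=env.get_obs();print(o['tcp_pos'],o['finger_gap'],o['wrist_force'],o['qpos'])
E
```

```text
[ 471.31443522 -396.21542818  249.21573291] 42.77773066777728 [-0.51483934 -0.15803282 -1.89933775] [-8.18969463e-01  4.40507471e-01  2.48731532e-02  1.15587510e+00
  2.07770991e-04  7.50407180e-01]
```

View pics/scene4.png

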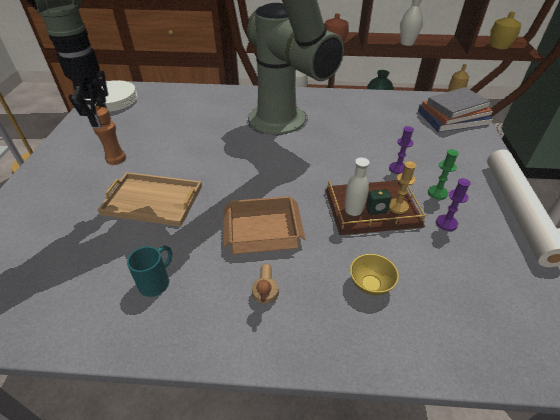

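View pics/top4.png

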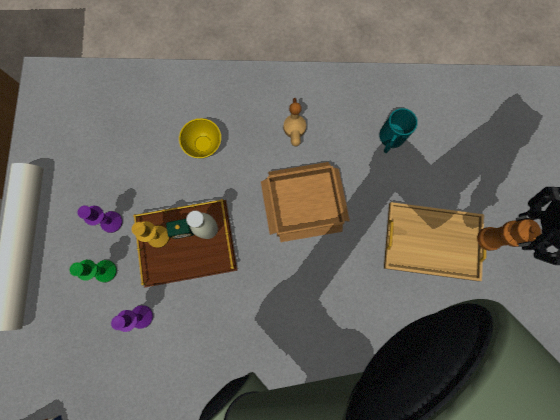

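drive_tool([
  [[0,0,0.2],[0,0,0],1],
  [[0,0,0.5],[0,0,0],1],
  [[0,0,0.8],[0,0,0],1],
  [[0,0,0.8],[0,0,0],1],
  [[0,0,0.7],[0,0,0],1],
  [[0,0,0.5],[0,0,0],1],
  [[0,0,0.3],[0,0,0],1],
  [[0,0,0.2],[0,0,0],1],
  [[0,0,0.1],[0,0,0],1],
  [[0,0,0.1],[0,0,0],1],
  [[0,0,0.06],[0,0,0],1],
  [[0,0,0],[0,0,0],1],
])

```text
t: 8.75
tcp_pos: [471.8, -397.3, 121.9]
tool_rot: [0.707, 0.707, -0.0, 0.0]
wrist_force: [-0.0, 0.6, -1.7]
finger_gap: 43.1
```

drive_tool([
  [[0,0,0.03],[0,0,0],1],
  [[0,0,0],[0,0,0],1],
  [[0,0,0],[0,0,0],1],
])

```text
t: 9.0
tcp_pos: [471.6, -397.3, 121.0]
tool_rot: [0.707, 0.707, -0.0, 0.0]
wrist_force: [-0.3, -0.3, -1.8]
finger_gap: 42.7
```

drive_tool([
  [[0,0,0.04],[0,0,0],1],
  [[0,0,0],[0,0,0],1],
  [[0,0,0],[0,0,0],1],
])

```text
t: 9.25
tcp_pos: [471.4, -397.1, 119.3]
tool_rot: [0.707, 0.707, 0.0, -0.0]
wrist_force: [-0.0, 0.3, -1.5]
finger_gap: 42.5
```

drive_tool([
  [[0,0,0.03],[0,0,0],1],
  [[0,0,0],[0,0,0],1],
  [[0,0,0],[0,0,0],1],
])

```text
t: 9.5
tcp_pos: [471.5, -397.1, 118.4]
tool_rot: [0.707, 0.707, 0.0, -0.0]
wrist_force: [-0.4, 0.6, -2.5]
finger_gap: 42.8
```

drive_tool([
  [[0,0,0.02],[0,0,0],1],
  [[0,0,0],[0,0,0],1],
  [[0,0,0],[0,0,0],1],
])

```text
t: 9.75
tcp_pos: [471.6, -397.3, 118.1]
tool_rot: [0.707, 0.707, -0.0, 0.0]
wrist_force: [-1.2, -0.5, 0.1]
finger_gap: 42.5
```

drive_tool([
  [[0,0,0],[0,0,0],0],
  [[0,0,0],[0,0,0],-0.2],
  [[0,0,0],[0,0,0],-0.5],
  [[0,0,0],[0,0,0],-0.8],
  [[0,0,0],[0,0,0],-1],
  [[0,0,0],[0,0,0],-1],
])

```text
t: 10.25
tcp_pos: [471.6, -397.1, 117.9]
tool_rot: [0.707, 0.707, 0.0, 0.0]
wrist_force: [-0.7, -0.1, 0.0]
finger_gap: 85.5
```

drive_tool([
  [[0,0,-0.2],[0,0,0],-1],
  [[0,0,-0.5],[0,0,0],-1],
  [[0,0,-0.8],[0,0,0],-1],
  [[0,0,-1],[0,0,0],-1],
  [[0,0,-1],[0,0,0],-1],
  [[0.2,0,-0.6],[0,0,0],-1],
  [[0.5,0,-0.2],[0,0,0],-1],
  [[0.8,0,0],[0,0,0],-1],
  [[1,0,0],[0,0,0],-1],
  [[1,0,0],[0,0,0],-1],
  [[1,0,0],[0,0,0],-1],
  [[1,0,0],[0,0,0],-1],
  [[1,0,0],[0,0,0],-1],
  [[1,0,0],[0,0,0],-1],
  [[1,0,0],[0,0,0],-1],
  [[1,0,0],[0,0,0],-1],
  [[1,0,0],[0,0,0],-1],
  [[1,0,0],[0,0,0],-1],
])

```text
t: 11.75
tcp_pos: [469.8, -49.7, 246.1]
tool_rot: [0.707, 0.707, -0.0, -0.001]
wrist_force: [0.6, -0.6, 0.7]
finger_gap: 85.0
```

```bash
python3 - <<'E'
from m import *
snap(5)
o=env.get_obs();print(o['tcp_pos'],o['finger_gap'],o['wrist_force'])
for n in("top","scene"):
    box=(350,650,150,500)
    print("vase",disc(n,5,white,176,196,184,box))
    print("cand",disc(n,5,brass,155,180,166,box))
    print("button",disc(n,5,brass,76,90,82,(440,520,260,340)))
    print("mill",disc(n,5,wood,138,175,149,(380,600,-500,-200)))
E
```

```text
[469.50931914 -47.74295433 246.16170723] 85.41678277152796 [-0.00844589 -0.50046843  0.45158534]
vase ('top', np.int32(220), array([195. , 218.6]), 'encl', 496.8, 248.8, 'r', 17.9, 'cloudmean', array([497. , 248.7, 183.3]))
cand ('top', np.int32(153), array([138.5, 228.5]), 'encl', 476.0, 371.7, 'r', 15.3, 'cloudmean', array([476.2, 372.7, 165.1]))
button ('top', np.int32(18), array([177. , 226.7]), 'encl', 492.4, 311.8, 'r', 5.4, 'cloudmean', array([493.2, 311.9,  81.8]))
mill ('top', np.int32(66), array([497., 241.]), 'encl', 467.2, -405.5, 'r', 17.5, 'cloudmean', array([ 464.5, -406.9,  154. ]))
vase ('scene', np.int32(121), array([362. , 162.3]), 'encl', 501.2, 249.6, 'r', 21.2, 'cloudmean', array([501.9, 252.2, 184.1]))
cand ('scene', np.int32(90), array([409.6, 165.6]), 'encl', 484.3, 377.2, 'r', 21.4, 'cloudmean', array([481.5, 375.6, 164.9]))
button ('scene', np.int32(12), array([380. , 192.8]), 'encl', 494.2, 314.0, 'r', 6.5, 'cloudmean', array([494.9, 315. ,  81.9]))
mill ('scene', np.int32(189), array([114.8, 157.3]), 'encl', 478.9, -392.5, 'r', 32.2, 'cloudmean', array([ 481.3, -388.6,  151.1]))
```

View pics/scene5.png

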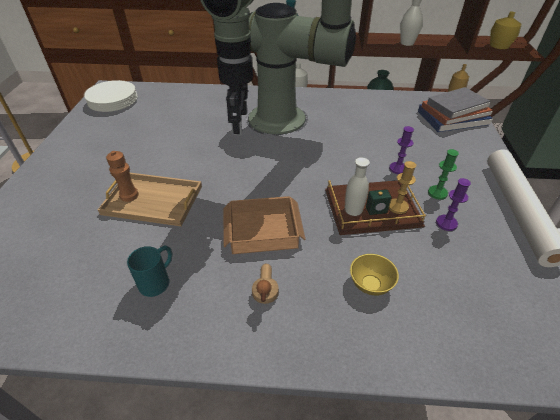

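drive_tool([
  [[0.8,0.1,0],[0,0,0],-1],
  [[1,0.1,0],[0,0,0],-1],
  [[1,0.1,0],[0,0,0],-1],
  [[1,0.1,0],[0,0,0],-1],
  [[1,0.1,0],[0,0,0],-1],
  [[1,0.1,0],[0,0,0],-1],
  [[1,0.1,0],[0,0,0],-1],
  [[1,0.1,0],[0,0,0],-1],
  [[0.8,0.1,0],[0,0,0],-1],
  [[0.6,0,0],[0,0,0],-1],
  [[0.4,0,0],[0,0,0],-1],
  [[0.3,0,0],[0,0,0],-1],
  [[0,0,0],[0,0,0],-1],
  [[0,0,0],[0,0,0],-1],
  [[0,0,0],[0,0,0],-1],
])

```text
t: 13.1
tcp_pos: [497.9, 243.9, 246.8]
tool_rot: [0.707, 0.707, -0.0, 0.0]
wrist_force: [0.3, -1.0, 0.2]
finger_gap: 85.5
```

drive_tool([
  [[0.1,0,0.2],[0,0,0],-1],
  [[0.1,0,0.5],[0,0,0],-1],
  [[0,0,0.8],[0,0,0],-1],
  [[0,0,0.8],[0,0,0],-1],
  [[0,0,0.6],[0,0,0],-1],
  [[0,0,0.4],[0,0,0],-1],
  [[0,0,0.26],[0,0,0],-1],
  [[0,0,0.1],[0,0,0],-1],
  [[0,0,0],[0,0,0],-1],
  [[0,0,0],[0,0,0],-1],
])

```text
t: 13.93
tcp_pos: [498.5, 250.9, 137.7]
tool_rot: [0.707, 0.707, 0.0, 0.0]
wrist_force: [-0.2, -0.3, 0.6]
finger_gap: 85.6
```

```bash
python3 - <<'E'
from m import *
snap(6)
o=env.get_obs();print(o['tcp_pos'],o['finger_gap'],o['wrist_force'])
p,d=load("scene",6); a=cv2.resize(p[80:230,300:480,::-1],None,fx=3.3,fy=3.3,interpolation=2); cv2.imwrite("pics/c6.png",a)
E
```

```text
[498.77865007 251.06814068 138.07187387] 85.41082952242557 [-0.3259763   0.55969111  0.14338779]
```

View pics/c6.png

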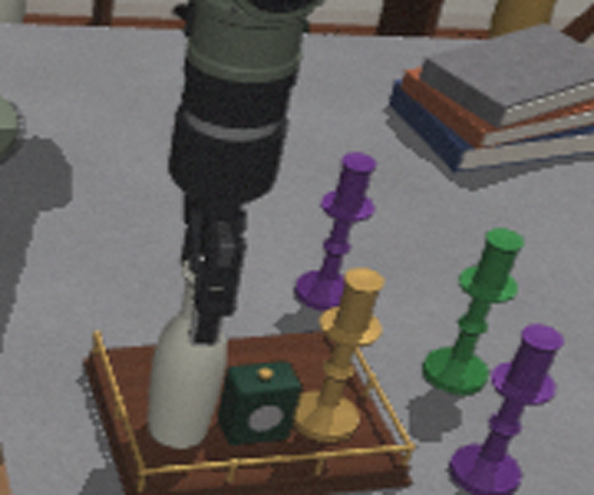

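The near finger tip (207,335 in the crop) covers the neck the same way it did on the mill, so I'll close on the vase neck.

drive_tool([
  [[0,0,0],[0,0,0],-0.6],
  [[0,0,0],[0,0,0],-0.3],
  [[0,0,0],[0,0,0],0],
  [[0,0,0],[0,0,0],0.2],
  [[0,0,0],[0,0,0],0.35],
  [[0,0,0],[0,0,0],0.5],
  [[0,0,0],[0,0,0],0.7],
  [[0,0,0],[0,0,0],1],
  [[0,0,0],[0,0,0],1],
  [[0,0,0],[0,0,0],1],
  [[0,0,0],[0,0,0],1],
], squeeze=50)

```text
t: 14.95
tcp_pos: [498.3, 251.0, 137.4]
tool_rot: [0.707, 0.707, 0.0, 0.0]
wrist_force: [-0.1, -0.8, 5.2]
finger_gap: 30.0
```

```bash
python3 - <<'E'
from m import *
snap(7)
o=env.get_obs();print(o['tcp_pos'],o['finger_gap'],o['wrist_force'])
for t in (6,7):
    p,d=load("scene",t);C=cloud("scene",d);hsv=cv2.cvtColor(p,cv2.COLOR_RGB2HSV)
    m=(C[...,2]>40)&(C[...,2]<120)&(C[...,0]>450)&(C[...,0]<550)&(C[...,1]>200)&(C[...,1]<300)&white(hsv)
    print(m.sum(),C[m].mean(0))
E
```

```text
[498.34772632 251.00026327 137.43427447] 29.60998096596939 [-0.13887726 -0.12119058  5.15086332]
549 [517.9760624  252.82782048  81.2047127 ]
546 [517.78286095 252.69280008  81.69295358]
```

```bash
python3 - <<'E'
from m import *
p,d=load("scene",7); a=cv2.resize(p[120:220,320:410,::-1],None,fx=6,fy=6,interpolation=2); cv2.imwrite("pics/c7.png",a)
for z in (137,142,146,156,165,172,184): print(z,[( (proj("scene",(511,251,z))[0]-320)*6,(proj("scene",(511,251,z))[1]-120)*6)])
C=cloud("scene",d)
m=(C[...,2]>125)&(C[...,2]<190)&(C[...,0]>505)&(C[...,0]<560)&(C[...,1]>225)&(C[...,1]<280)
ys,xs=np.nonzero(m)
for y in sorted(set(ys)):
    k=ys==y; c=C[y,xs[k]]; print(y,(y-120)*6,c.mean(0).round(1),c[:,1].min().round(1),c[:,1].max().round(1),p[y,xs[k]].mean(0).round())
E
```

```text
137 [(np.float64(234.45260074181738), np.float64(356.46316241977183))]
142 [(np.float64(236.1360759618235), np.float64(347.23054483054545))]
146 [(np.float64(237.49163429299847), np.float64(339.7963090646133))]
156 [(np.float64(240.91514054563936), np.float64(321.02090704542456))]
165 [(np.float64(244.03928431165446), np.float64(303.88728705351383))]
172 [(np.float64(246.4978702166885), np.float64(290.40376011965196))]
184 [(np.float64(250.7722245013108), np.float64(266.96208537338254))]
163 258 [507.8 238.2 185.4] 236.5 239.8 [138. 138. 128.]
164 264 [509.3 238.3 183.6] 237.5 239.2 [89. 88. 82.]
165 270 [511.7 239.5 182.4] 239.5 239.5 [63. 61. 60.]
166 276 [521.9 239.4 187.1] 238.6 240.1 [42. 41. 40.]
167 282 [524.9 239.3 186.4] 238.6 239.9 [36. 34. 36.]
168 288 [522.  240.2 181.2] 239.6 240.7 [36. 38. 36.]
170 300 [518.5 240.4 172.3] 240.4 240.4 [75. 74. 71.]
171 306 [530.1 246.3 178.6] 239.2 265.3 [68. 68. 68.]
172 312 [538.2 249.5 182.1] 241.0 262.3 [48. 48. 48.]
173 318 [522.4 249.4 166.5] 241.4 260.9 [54. 54. 54.]
174 324 [524.1 249.6 164.8] 240.5 260.7 [56. 56. 56.]
175 330 [523.7 250.1 161.4] 240.6 262.3 [55. 54. 55.]
176 336 [523.7 250.6 158.2] 240.8 262.4 [59. 58. 58.]
177 342 [519.5 249.3 151.6] 238.1 265.7 [73. 72. 70.]
178 348 [520.4 248.4 149.1] 238.8 260.8 [62. 61. 62.]
179 354 [519.3 249.  145. ] 236.6 266.2 [80. 80. 78.]
180 360 [518.1 251.  140.9] 236.4 269.6 [89. 89. 85.]
181 366 [514.4 250.9 134.6] 234.3 269.9 [130. 130. 122.]
182 372 [513.9 251.4 130.9] 234.9 269.9 [148. 148. 137.]
183 378 [515.1 251.7 128.7] 234.6 270.1 [148. 148. 137.]
184 384 [518.5 252.5 128.2] 237.0 267.3 [149. 148. 137.]
185 390 [520.2 252.9 126.4] 244.2 261.7 [149. 149. 138.]
```

View pics/c7.png

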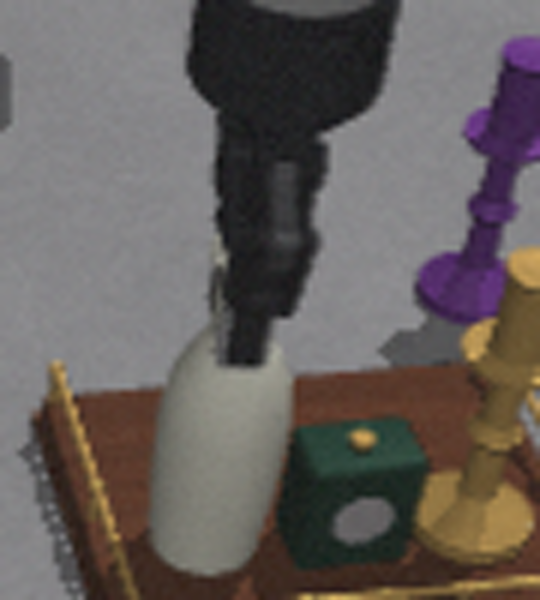

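The fingertips are at z≈139, on the flare just below the straight neck, which starts at 142; that explains the 30 mm gap. I'll open slightly, go up 5–6 mm and re-grip.

drive_tool([
  [[0,0,0],[0,0,0],0.1],
  [[0,0,0],[0,0,0],0],
  [[0,0,0],[0,0,0],0],
  [[0,0,-0.1],[0,0,0],0],
  [[0,0,-0.08],[0,0,0],0],
  [[0,0,0],[0,0,0],0],
  [[0,0,0],[0,0,0],0.2],
  [[0,0,0],[0,0,0],0.35],
  [[0,0,0],[0,0,0],0.5],
  [[0,0,0],[0,0,0],1],
  [[0,0,0],[0,0,0],1],
  [[0,0,0],[0,0,0],1],
  [[0,0,0],[0,0,0],1],
])

```text
t: 16.13
tcp_pos: [498.3, 251.0, 142.9]
tool_rot: [0.707, 0.707, 0.0, 0.0]
wrist_force: [-0.8, 0.3, 4.7]
finger_gap: 31.5
```

drive_tool([
  [[0,0,0],[0,0,0],0.1],
  [[0,0,0],[0,0,0],-0.1],
  [[0,0,0],[0,0,0],-0.2],
  [[0,0,0.15],[0,0,0],-0.2],
  [[0,0,0.15],[0,0,0],-0.2],
  [[0,0,0],[0,0,0],-0.2],
  [[0,0,0],[0,0,0],0.1],
  [[0,0,0],[0,0,0],0.35],
  [[0,0,0],[0,0,0],0.5],
  [[0,0,0],[0,0,0],1],
  [[0,0,0],[0,0,0],1],
  [[0,0,0],[0,0,0],1],
  [[0,0,0],[0,0,0],1],
])

```text
t: 17.22
tcp_pos: [497.9, 250.9, 133.4]
tool_rot: [0.707, 0.707, -0.0, -0.0]
wrist_force: [0.5, -0.1, -2.3]
finger_gap: 30.2
```

```bash
python3 - <<'E'
from m import *
p,d=load("scene",0);C=cloud("scene",d);hsv=cv2.cvtColor(p,cv2.COLOR_RGB2HSV)
f=mod("scene")[0]
for v in range(158,216,2):
    r=[u for u in range(345,375) if hsv[v,u,2]>75 and abs(C[v,u,0]-505)<40 and abs(C[v,u,1]-250)<40 and C[v,u,2]>20]
    if r: print(v,r[0],r[-1],"width",round(len(r)*np.median(d[v,r])/f,1),"z",np.median(C[v,r],0).round(1))
p,d=load("scene",0);a=cv2.resize(p[150:225,335:385,::-1],None,fx=8,fy=8,interpolation=2);cv2.imwrite("pics/v0.png",a)
E
```

```text
158 357 365 width 22.4 z [485.  251.2 184.6]
160 356 368 width 32.2 z [492.9 253.3 184.1]
162 355 369 width 36.9 z [501.5 252.2 184.9]
164 356 368 width 31.8 z [509.4 251.6 184.3]
166 356 367 width 26.8 z [515.1 251.3 182.7]
168 356 366 width 27.2 z [509.4 250.7 172.2]
170 356 365 width 24.8 z [509.9 250.2 166.2]
172 355 365 width 27.4 z [508.7 250.  159.3]
174 354 365 width 30.1 z [509.1 249.4 152.6]
176 352 365 width 35.3 z [507.  248.2 145. ]
178 351 366 width 40.5 z [508.3 248.8 139.4]
180 349 367 width 48.1 z [510.9 248.1 135.6]
182 348 367 width 48.2 z [514.  246.  131.1]
184 348 368 width 53.4 z [514.9 249.1 125.4]
186 347 368 width 56.1 z [517.5 248.  120.4]
188 346 368 width 58.7 z [519.6 247.6 115.4]
190 346 368 width 59.0 z [520.2 248.1 109.3]
192 346 367 width 56.6 z [521.5 247.5 103. ]
194 346 367 width 56.7 z [522.2 248.4  98.6]
196 346 366 width 51.8 z [523.4 247.   91.9]
198 345 366 width 57.3 z [523.3 247.7  84.6]
200 345 365 width 54.9 z [522.8 247.3  78.2]
202 345 364 width 52.6 z [524.1 247.1  70.6]
204 345 364 width 52.8 z [523.7 247.9  63.9]
206 345 363 width 50.5 z [521.9 247.5  55.6]
208 345 363 width 48.1 z [522.1 250.3  47.9]
210 346 362 width 45.7 z [521.9 249.7  39.7]
212 346 361 width 43.3 z [520.3 249.8  31.6]
214 349 359 width 29.9 z [521.5 252.1  24.8]
```

View pics/v0.png

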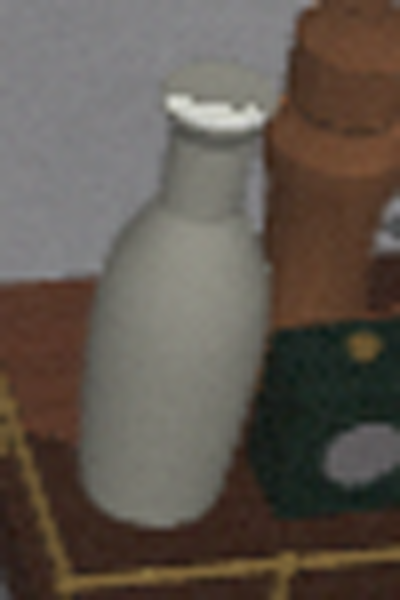

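drive_tool([
  [[0,0,0],[0,0,0],0.1],
  [[0,0,0],[0,0,0],0],
  [[0,0,0],[0,0,0],0],
  [[0,0,-0.1],[0,0,0],0],
  [[0,0,0],[0,0,0],0],
  [[0,0,0],[0,0,0],0.2],
  [[0,0,0],[0,0,0],0.35],
  [[0,0,0],[0,0,0],0.5],
  [[0,0,0],[0,0,0],1],
  [[0,0,0],[0,0,0],1],
  [[0,0,0],[0,0,0],1],
  [[0,0,0],[0,0,0],1],
], squeeze=60)

```text
t: 18.22
tcp_pos: [498.2, 251.1, 137.0]
tool_rot: [0.707, 0.707, 0.0, 0.0]
wrist_force: [-1.9, -0.7, 5.3]
finger_gap: 29.7
```

drive_tool([
  [[0,0,-0.1],[0,0,0],1],
  [[0,0,-0.1],[0,0,0],1],
  [[0,0,-0.1],[0,0,0],1],
  [[0,0,-0.2],[0,0,0],1],
  [[0,0,-0.2],[0,0,0],1],
  [[0,0,-0.1],[0,0,0],1],
  [[0,0,0],[0,0,0],1],
  [[0,0,0],[0,0,0],1],
])

```text
t: 18.88
tcp_pos: [498.2, 251.0, 160.8]
tool_rot: [0.707, 0.707, 0.0, 0.0]
wrist_force: [0.1, 0.0, -3.2]
finger_gap: 29.7
```

```bash
python3 - <<'E'
from m import *
snap(8)
p,d=load("scene",8); a=cv2.resize(p[100:230,310:430,::-1],None,fx=4.5,fy=4.5,interpolation=2); cv2.imwrite("pics/c8.png",a)
o=env.get_obs();print(o['tcp_pos'],o['finger_gap'],o['wrist_force'],o['ft_torque'])
E
```

```text
[497.85002118 250.82809084 160.30279987] 29.64789833584969 [-0.32982234 -0.24501343 -2.08740038] [-0.00545485 -0.02659231 -0.04129352]
```

View pics/c8.png

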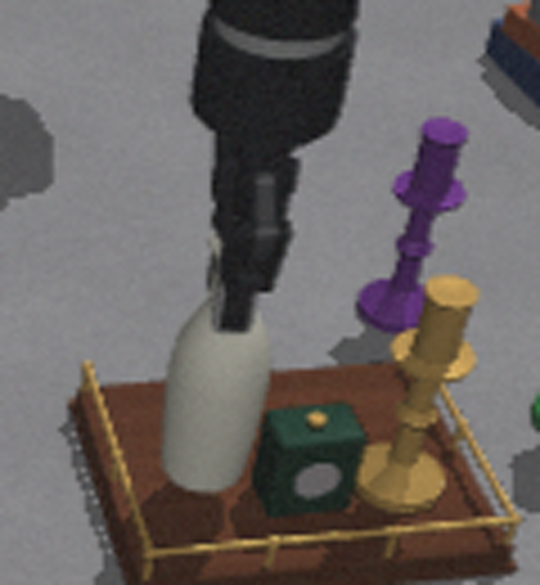

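drive_tool([
  [[0,0,-0.3],[0,0,0],1],
  [[0,0,-0.6],[0,0,0],1],
  [[0,0,-0.8],[0,0,0],1],
  [[-0.2,0,-0.6],[0,0,0],1],
  [[-0.4,0,-0.3],[0,0,0],1],
  [[-0.7,0,0],[0,0,0],1],
  [[-0.9,-0.05,0],[0,0,0],1],
  [[-0.9,-0.05,0],[0,0,0],1],
  [[-0.9,-0.05,0],[0,0,0],1],
  [[-0.9,-0.05,0],[0,0,0],1],
  [[-0.9,-0.05,0],[0,0,0],1],
  [[-0.9,-0.05,0],[0,0,0],1],
  [[-0.9,-0.05,0],[0,0,0],1],
  [[-0.9,-0.05,0],[0,0,0],1],
  [[-0.9,-0.05,0],[0,0,0],1],
  [[-0.9,-0.05,0],[0,0,0],1],
  [[-0.9,-0.05,0],[0,0,0],1],
  [[-0.9,-0.05,0],[0,0,0],1],
  [[-0.9,0,0],[0,0,0],1],
  [[-0.9,0,0],[0,0,0],1],
])

```text
t: 20.65
tcp_pos: [479.2, -167.8, 238.4]
tool_rot: [0.707, 0.707, -0.0, -0.0]
wrist_force: [0.1, -0.2, -2.2]
finger_gap: 29.6
```

drive_tool([
  [[-0.9,0,0],[0,0,0],1],
  [[-0.9,0,0],[0,0,0],1],
  [[-0.9,0,0],[0,0,0],1],
  [[-0.8,0,0],[0,0,0],1],
  [[-0.7,0,0],[0,0,0],1],
  [[-0.5,0,0],[0,0,0],1],
  [[-0.4,0,0],[0,0,0],1],
  [[-0.2,0,0],[0,0,0],1],
  [[0,0,0],[0,0,0],1],
  [[0,0,0],[0,0,0],1],
])

```text
t: 21.48
tcp_pos: [480.3, -324.4, 238.3]
tool_rot: [0.707, 0.707, 0.0, -0.0]
wrist_force: [0.5, -0.3, -3.7]
finger_gap: 29.3
```

drive_tool([
  [[-0.1,0,0.2],[0,0,0],1],
  [[0,0,0.5],[0,0,0],1],
  [[0,0,0.7],[0,0,0],1],
  [[0,0,0.7],[0,0,0],1],
  [[0,0,0.6],[0,0,0],1],
  [[0,0,0.4],[0,0,0],1],
  [[0,0,0.25],[0,0,0],1],
  [[0,0,0.15],[0,0,0],1],
  [[0,0,0.1],[0,0,0],1],
  [[0,0,0.06],[0,0,0],1],
  [[0,0,0],[0,0,0],1],
  [[0,0,0],[0,0,0],1],
])

```text
t: 22.48
tcp_pos: [480.8, -328.4, 129.4]
tool_rot: [0.707, 0.707, 0.0, 0.001]
wrist_force: [-0.7, -1.0, -3.5]
finger_gap: 29.7
```

drive_tool([
  [[0,0,0.04],[0,0,0],1],
  [[0,0,0],[0,0,0],1],
  [[0,0,0],[0,0,0],1],
])

```text
t: 22.73
tcp_pos: [480.5, -328.3, 127.8]
tool_rot: [0.707, 0.707, -0.0, 0.0]
wrist_force: [-0.3, 0.0, -3.9]
finger_gap: 29.7
```

drive_tool([
  [[0,0,0.04],[0,0,0],1],
  [[0,0,0],[0,0,0],1],
  [[0,0,0],[0,0,0],1],
])

```text
t: 22.98
tcp_pos: [480.4, -328.1, 126.2]
tool_rot: [0.707, 0.707, -0.0, -0.0]
wrist_force: [-0.3, 0.2, -3.3]
finger_gap: 29.9
```

drive_tool([
  [[0,0,0.03],[0,0,0],1],
  [[0,0,0],[0,0,0],1],
  [[0,0,0],[0,0,0],1],
])

```text
t: 23.23
tcp_pos: [480.4, -328.1, 125.3]
tool_rot: [0.707, 0.707, -0.0, -0.0]
wrist_force: [0.0, -0.9, -2.8]
finger_gap: 29.6
```

drive_tool([
  [[0,0,0.02],[0,0,0],1],
  [[0,0,0],[0,0,0],1],
  [[0,0,0],[0,0,0],1],
])

```text
t: 23.48
tcp_pos: [480.5, -328.2, 125.1]
tool_rot: [0.707, 0.707, 0.0, 0.0]
wrist_force: [-0.6, 0.7, 0.4]
finger_gap: 29.3
```

drive_tool([
  [[0,0,0],[0,0,0],0.2],
  [[0,0,0],[0,0,0],0],
  [[0,0,0],[0,0,0],-0.3],
  [[0,0,0],[0,0,0],-0.6],
  [[0,0,0],[0,0,0],-1],
  [[0,0,0],[0,0,0],-1],
  [[0,0,-0.3],[0,0,0],-1],
  [[0,0,-0.7],[0,0,0],-1],
  [[0,0,-1],[0,0,0],-1],
  [[0,0,-1],[0,0,0],-1],
  [[0.2,0,-0.6],[0,0,0],-1],
  [[0.6,0,-0.2],[0,0,0],-1],
  [[0.9,0,0],[0,0,0],-1],
  [[1,0,0],[0,0,0],-1],
  [[1,0,0],[0,0,0],-1],
  [[1,0,0],[0,0,0],-1],
  [[1,0,0],[0,0,0],-1],
  [[1,0,0],[0,0,0],-1],
  [[1,0,0],[0,0,0],-1],
  [[1,0,0],[0,0,0],-1],
])

```text
t: 25.15
tcp_pos: [478.9, -64.5, 238.2]
tool_rot: [0.707, 0.708, -0.0, -0.001]
wrist_force: [0.8, 0.6, 0.3]
finger_gap: 85.4
```

drive_tool([
  [[1,0,0],[0,0,0],-1],
  [[1,0,0],[0,0,0],-1],
  [[1,0,0],[0,0,0],-1],
  [[1,0,0],[0,0,0],-1],
  [[1,0,0],[0,0,0],-1],
  [[1,0,0],[0,0,0],-1],
  [[1,0,0],[0,0,0],-1],
  [[1,0,0],[0,0,0],-1],
  [[1,0,0],[0,0,0],-1],
  [[1,0,0],[0,0,0],-1],
  [[1,0,0],[0,0,0],-1],
  [[1,0,0],[0,0,0],-1],
  [[0.8,0,0],[0,0,0],-1],
  [[0.7,0,0],[0,0,0],-1],
  [[0.5,0,0],[0,0,0],-1],
  [[0.3,0,0],[0,0,0],-1],
  [[0.2,0,0],[0,0,0],-1],
  [[0,0,0],[0,0,0],-1],
  [[0,0,0],[0,0,0],-1],
  [[0,0,0],[0,0,0],-1],
])

```text
t: 26.82
tcp_pos: [479.8, 367.1, 238.7]
tool_rot: [0.707, 0.707, -0.0, 0.0]
wrist_force: [0.3, -0.8, 0.7]
finger_gap: 85.3
```

```bash
python3 - <<'E'
from m import *
snap(9)
o=env.get_obs();print(o['tcp_pos'])
E
```

```text
[480.03746546 367.01698177 238.88772411]
```

View pics/scene9.png

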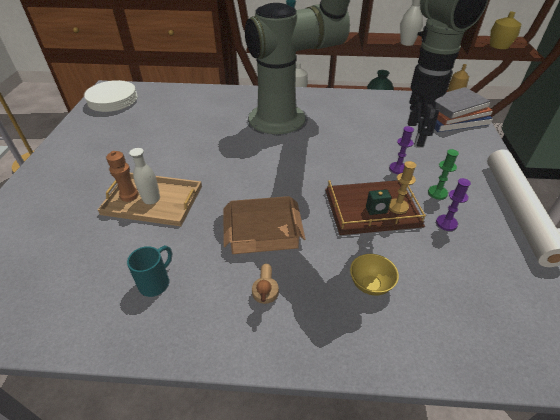

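drive_tool([
  [[0.1,-0.05,0.2],[0,0,0],-1],
  [[0.1,-0.05,0.5],[0,0,0],-1],
  [[0,0,0.8],[0,0,0],-1],
  [[0,0,0.8],[0,0,0],-1],
  [[0,0,0.7],[0,0,0],-1],
  [[0,0,0.4],[0,0,0],-1],
  [[0,0,0.25],[0,0,0],-1],
  [[0,0,0.11],[0,0,0],-1],
  [[0,0,0],[0,0,0],-1],
  [[0,0,0],[0,0,0],-1],
])

```text
t: 27.75
tcp_pos: [477.4, 374.1, 126.7]
tool_rot: [0.707, 0.707, 0.001, 0.0]
wrist_force: [0.3, 0.2, 0.3]
finger_gap: 85.5
```

```bash
python3 - <<'E'
from m import *
snap(10)
o=env.get_obs();print(o['tcp_pos'],o['finger_gap'],o['wrist_force'])
p,d=load("scene",10); a=cv2.resize(p[80:230,330:480,::-1],None,fx=4,fy=4,interpolation=2); cv2.imwrite("pics/c10.png",a)
E
```

```text
[477.67355171 374.31590164 127.12688509] 85.01051217703376 [-0.19373806 -0.04917073 -0.3368822 ]
```

View pics/c10.png

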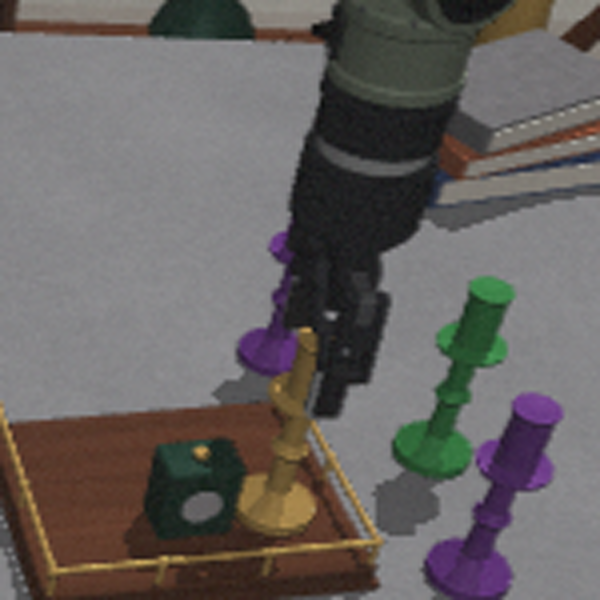

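```bash
python3 - <<'E'
from m import *
for q in((520,374,140),(477,374,145),(477,373,166)):
    u,v=proj("scene",q); print(q,(u-330)*4,(v-80)*4)
p,d=load("scene",10);C=cloud("scene",d)
m=(C[...,2]>125)&(C[...,2]<190)&(C[...,0]>505)&(C[...,0]<560)&(C[...,1]>340)&(C[...,1]<410)
for v in range(165,186,3):
    us=np.nonzero(m[v])[0]
    if len(us): print(v,us[[0,-1]],C[v,us].mean(0).round(1))
hsv=cv2.cvtColor(load("scene",0)[0],cv2.COLOR_RGB2HSV);C=cloud("scene",load("scene",0)[1])
for v in range(161,215,3):
    us=[u for u in range(385,425) if brass(hsv)[v,u] and C[v,u,2]>20 and abs(C[v,u,0]-480)<45]
    if us: print(v,us[0],us[-1],C[v,us].mean(0).round(1))
E
```

```text
(520, 374, 140) 316.87802685480915 411.87546589515273
(477, 374, 145) 307.4063245504158 362.7976369127782
(477, 373, 166) 313.3997785360625 336.39602791417747
168 [409 409] [520.6 362.7 186.7]
171 [409 410] [531.4 362.2 186. ]
174 [408 411] [530.5 364.6 176.3]
177 [407 416] [530.4 371.4 167.3]
180 [406 415] [531.  371.  158.4]
183 [406 415] [531.  373.2 149.1]
161 408 410 [465.1 376.4 167. ]
164 405 415 [477.1 377.  166.6]
167 405 414 [488.6 374.  165.8]
170 404 413 [488.5 373.7 156.2]
173 402 411 [485.2 372.  143.9]
176 397 413 [481.3 371.7 130.9]
179 398 414 [486.2 374.8 125.2]
182 400 413 [495.1 375.2 122.5]
185 401 407 [482.4 375.5 101.8]
188 400 405 [483.9 373.4  92.5]
191 398 406 [482.9 374.6  81.2]
194 399 413 [478.3 384.8  67.1]
197 398 414 [473.4 389.3  52.1]
200 391 416 [476.7 376.9  43.2]
203 390 418 [482.7 379.8  37.6]
206 389 419 [489.9 379.4  33.1]
209 391 421 [499.1 381.1  30.6]
212 394 423 [506.1 385.   26.2]
```

drive_tool([
  [[0,0,0],[0,0,0],-0.6],
  [[0,0,0],[0,0,0],-0.3],
  [[0,0,0],[0,0,0],0],
  [[0,0,0],[0,0,0],0.2],
  [[0,0,0],[0,0,0],0.35],
  [[0,0,0],[0,0,0],0.5],
  [[0,0,0],[0,0,0],0.7],
  [[0,0,0],[0,0,0],1],
  [[0,0,0],[0,0,0],1],
  [[0,0,0],[0,0,0],1],
  [[0,0,0],[0,0,0],1],
])

```text
t: 28.77
tcp_pos: [477.4, 374.0, 126.3]
tool_rot: [0.707, 0.707, 0.0, 0.0]
wrist_force: [2.3, -0.6, 3.0]
finger_gap: 25.7
```

```bash
python3 - <<'E'
from m import *
snap(11)
o=env.get_obs();print(o['tcp_pos'],o['finger_gap'],o['wrist_force'])
for t in (10,11):
    p,d=load("scene",t);C=cloud("scene",d);hsv=cv2.cvtColor(p,cv2.COLOR_RGB2HSV)
    m=(C[...,2]>45)&(C[...,2]<120)&(C[...,0]>430)&(C[...,0]<520)&(C[...,1]>350)&(C[...,1]<400)&brass(hsv)
    print(m.sum(),C[m].mean(0))
p,d=load("scene",11); a=cv2.resize(p[80:230,330:480,::-1],None,fx=4,fy=4,interpolation=2); cv2.imwrite("pics/c11.png",a)
E
```

```text
[477.34610442 374.017929   126.31473878] 25.642323930900154 [ 0.84538381 -1.08432738  4.09454481]
125 [484.6058744  374.14872214  78.03981428]
119 [483.94393094 374.40299453  76.99842487]
```

View pics/c11.png

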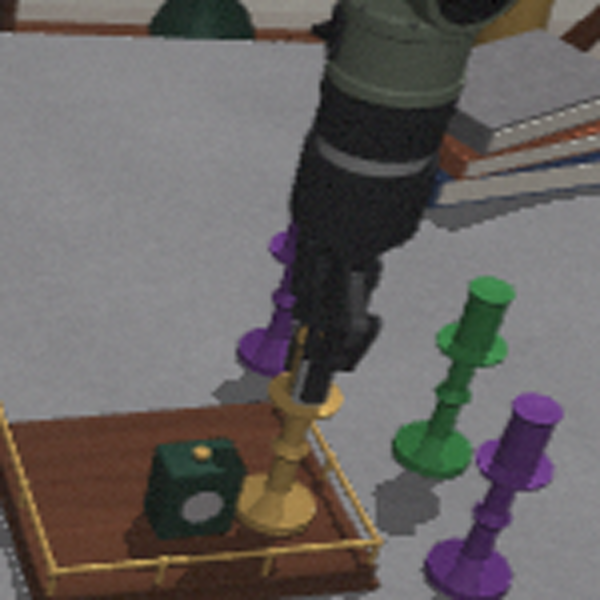

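drive_tool([
  [[0,0,-0.1],[0,0,0],1],
  [[0,0,-0.2],[0,0,0],1],
  [[0,0,-0.4],[0,0,0],1],
  [[0,0,-0.6],[0,0,0],1],
  [[0,0,-0.7],[0,0,0],1],
  [[0,0,-0.7],[0,0,0],1],
  [[0,0,-0.6],[0,0,0],1],
  [[0,0,-0.4],[0,0,0],1],
  [[-0.2,0,-0.1],[0,0,0],1],
  [[-0.4,0,0],[0,0,0],1],
  [[-0.7,0,0],[0,0,0],1],
  [[-0.9,0,0],[0,0,0],1],
  [[-0.9,0,0],[0,0,0],1],
  [[-0.9,0,0],[0,0,0],1],
  [[-0.9,0,0],[0,0,0],1],
  [[-0.9,0,0],[0,0,0],1],
  [[-0.9,0,0],[0,0,0],1],
  [[-0.9,0,0],[0,0,0],1],
  [[-0.9,0,0],[0,0,0],1],
  [[-0.9,0,0],[0,0,0],1],
])

```text
t: 30.53
tcp_pos: [475.0, 89.8, 238.4]
tool_rot: [0.707, 0.707, -0.001, -0.001]
wrist_force: [-0.1, 0.1, -3.9]
finger_gap: 25.1
```

drive_tool([
  [[-0.9,0.1,0],[0,0,0],1],
  [[-0.9,0.1,0],[0,0,0],1],
  [[-0.9,0.1,0],[0,0,0],1],
  [[-0.9,0,0],[0,0,0],1],
  [[-0.9,0,0],[0,0,0],1],
  [[-0.9,0,0],[0,0,0],1],
  [[-0.9,0,0],[0,0,0],1],
  [[-0.9,0,0],[0,0,0],1],
  [[-0.9,0,0],[0,0,0],1],
  [[-0.8,0,0],[0,0,0],1],
  [[-0.8,0,0],[0,0,0],1],
  [[-0.6,0,0],[0,0,0],1],
  [[-0.5,0,0],[0,0,0],1],
  [[-0.3,0,0],[0,0,0],1],
  [[-0.1,0,0],[0,0,0],1],
  [[0,0,0],[0,0,0],1],
  [[0,0,0],[0,0,0],1],
  [[0,0,0],[0,0,0],1],
])

```text
t: 32.03
tcp_pos: [486.3, -243.0, 239.9]
tool_rot: [0.706, 0.708, 0.0, -0.0]
wrist_force: [-0.8, 0.0, -3.3]
finger_gap: 25.1
```

drive_tool([
  [[-0.2,0,0.1],[0,0,0],1],
  [[-0.2,0,0.4],[0,0,0],1],
  [[-0.07,0,0.7],[0,0,0],1],
  [[0,0,0.8],[0,0,0],1],
  [[0,0,0.7],[0,0,0],1],
  [[0,0,0.5],[0,0,0],1],
  [[0,0,0.4],[0,0,0],1],
  [[0,0,0.2],[0,0,0],1],
  [[0,0,0.15],[0,0,0],1],
  [[0,0,0.1],[0,0,0],1],
  [[0,0,0],[0,0,0],1],
  [[0,0,0],[0,0,0],1],
])

```text
t: 33.03
tcp_pos: [486.8, -258.4, 119.1]
tool_rot: [0.707, 0.707, 0.0, 0.001]
wrist_force: [-0.7, 1.1, -3.1]
finger_gap: 25.4
```

drive_tool([
  [[0,0,0.04],[0,0,0],1],
  [[0,0,0],[0,0,0],1],
  [[0,0,0],[0,0,0],1],
])

```text
t: 33.28
tcp_pos: [486.6, -258.4, 117.7]
tool_rot: [0.707, 0.707, 0.0, 0.0]
wrist_force: [-0.1, 0.1, -4.2]
finger_gap: 25.2
```

drive_tool([
  [[0,0,0.06],[0,0,0],1],
  [[0,0,0],[0,0,0],1],
  [[0,0,0],[0,0,0],1],
])

```text
t: 33.53
tcp_pos: [486.3, -258.2, 115.4]
tool_rot: [0.707, 0.707, -0.0, -0.0]
wrist_force: [0.2, 0.1, -3.4]
finger_gap: 25.2
```

drive_tool([
  [[0,0,0.03],[0,0,0],1],
  [[0,0,0],[0,0,0],1],
  [[0,0,0],[0,0,0],1],
])

```text
t: 33.78
tcp_pos: [486.3, -258.2, 114.5]
tool_rot: [0.707, 0.707, -0.0, -0.0]
wrist_force: [-0.3, -0.4, -3.3]
finger_gap: 25.4
```

drive_tool([
  [[0,0,0.02],[0,0,0],1],
  [[0,0,0],[0,0,0],1],
  [[0,0,0],[0,0,0],1],
])

```text
t: 34.03
tcp_pos: [486.5, -258.3, 114.4]
tool_rot: [0.707, 0.707, 0.0, 0.0]
wrist_force: [-1.8, 1.7, 1.8]
finger_gap: 25.3
```

drive_tool([
  [[0,0,0],[0,0,0],0.2],
  [[0,0,0],[0,0,0],0],
  [[0,0,0],[0,0,0],-0.3],
  [[0,0,0],[0,0,0],-0.6],
  [[0,0,0],[0,0,0],-1],
  [[0,0,0],[0,0,0],-1],
  [[0,0,-0.3],[0,0,0],-1],
  [[0,0,-0.7],[0,0,0],-1],
  [[0,0,-1],[0,0,0],-1],
  [[0,0,-1],[0,0,0],-1],
  [[0.2,0,-0.6],[0,0,0],-1],
  [[0.6,0,-0.2],[0,0,0],-1],
  [[0.9,0.1,0],[0,0,0],-1],
  [[1,0.1,0],[0,0,0],-1],
  [[1,0.1,0],[0,0,0],-1],
  [[1,0,0],[0,0,0],-1],
  [[1,0,0],[0,0,0],-1],
  [[1,0,0],[0,0,0],-1],
  [[1,0,0],[0,0,0],-1],
  [[1,0,0],[0,0,0],-1],
])

```text
t: 35.7
tcp_pos: [495.1, 4.2, 228.8]
tool_rot: [0.707, 0.707, 0.0, 0.0]
wrist_force: [0.3, 0.6, -0.7]
finger_gap: 85.5
```

drive_tool([
  [[1,0,0],[0,0,0],-1],
  [[1,0,0],[0,0,0],-1],
  [[1,0,0],[0,0,0],-1],
  [[1,0,0],[0,0,0],-1],
  [[1,0,0],[0,0,0],-1],
  [[1,0,0],[0,0,0],-1],
  [[1,0,0],[0,0,0],-1],
  [[0.9,0,0],[0,0,0],-1],
  [[0.7,0,0],[0,0,0],-1],
  [[0.5,0,0],[0,0,-0.3],-1],
  [[0.3,0,0],[0,0,-0.8],-1],
  [[0,0,0],[0,0,-0.8],-1],
  [[0,0,0],[0,0,-0.4],-1],
  [[0,0,0],[0,0,0],-1],
  [[0,0,0],[0,0,0],-1],
  [[0,0,0],[0,0,0],-1],
])

```text
t: 37.03
tcp_pos: [494.8, 284.7, 228.3]
tool_rot: [0.633, 0.774, 0.0, 0.0]
wrist_force: [0.0, -0.7, -0.6]
finger_gap: 85.5
```

```bash
python3 - <<'E'
from m import *
snap(12)
o=env.get_obs();print(o['tcp_pos'],o['tool_rot'])
a=2*np.degrees(np.arctan2(o['tool_rot'][1],o['tool_rot'][0]))-90; print("psi",a)
p,d=load("top",12);a=cv2.resize(p[180:300,110:260,::-1],None,fx=5,fy=5,interpolation=2);cv2.imwrite("pics/c12t.png",a)
print(disc("scene",12,brass,76,90,82,(440,520,260,340)))
C=cloud("scene",load("scene",12)[1])
hsv=cv2.cvtColor(load("scene",12)[0],cv2.COLOR_RGB2HSV)
m=(C[...,2]>25)&(C[...,2]<70)&(abs(C[...,0]-500)<50)&(abs(C[...,1]-313)<50)&(hsv[...,0]>40)&(hsv[...,0]<100)&(hsv[...,1]>80)
P=C[m]; f=np.polyfit(P[:,1],P[:,0],1); print("back face",m.sum(),np.degrees(np.arctan(-f[0])),np.polyval(f,313),P[:,1].min(),P[:,1].max())
E
```

```text
[494.82654526 284.61352522 228.21502453] [6.32777449e-01 7.74333707e-01 9.32621747e-05 4.82013883e-05]
psi 11.489327019284545
('scene', np.int32(11), array([380.3, 192.9]), 'encl', 495.3, 315.6, 'r', 6.3, 'cloudmean', array([495.7, 315.6,  82.1]))
back face 17 5.906104645227735 512.0854782689979 289.04290033143195 338.0141974055809
```

View pics/scene12.png

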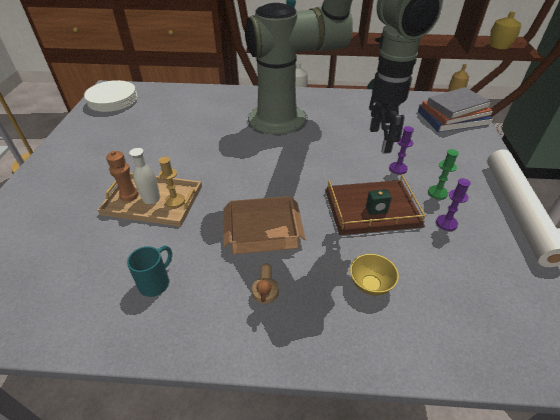

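drive_tool([
  [[0.3,0.06,0],[0,0,0],-0.5],
  [[0.4,0.08,0],[0,0,0],-0.5],
  [[0.25,0.04,0],[0,0,0],-0.5],
  [[0,0,0.3],[0,0,0],-0.5],
  [[0,0,0.6],[0,0,0],-0.5],
  [[0,0,0.9],[0,0,0],-0.5],
  [[0,0,0.9],[0,0,0],-0.5],
  [[0,0,0.7],[0,0,0],-0.5],
  [[0,0,0.3],[0,0,0],-0.5],
  [[0,0,0],[0,0,0],-0.5],
  [[0,0,0],[0,0,0],-0.5],
])

```text
t: 38.05
tcp_pos: [494.2, 313.9, 116.9]
tool_rot: [0.632, 0.775, -0.0, -0.0]
wrist_force: [-0.2, 0.4, 0.7]
finger_gap: 64.5
```

```bash
python3 - <<'E'
from m import *
snap(13)
o=env.get_obs();print(o['tcp_pos'],o['finger_gap'])
p,d=load("scene",13); a=cv2.resize(p[120:240,310:430,::-1],None,fx=5,fy=5,interpolation=2); cv2.imwrite("pics/c13.png",a)
for q in((494.6+35,313.5+7,122),(494.6-35,313.5-7,122),(494.5,313.5,82)):
    u,v=proj("scene",q); print((u-310)*5,(v-120)*5)
E
```

```text
[495.38665599 314.37036018 118.36906085] 64.45787579562838
383.1496431329964 349.8562126249658
339.7199465199452 262.0018921130591
347.0233878341014 362.9565651575449
```

View pics/c13.png

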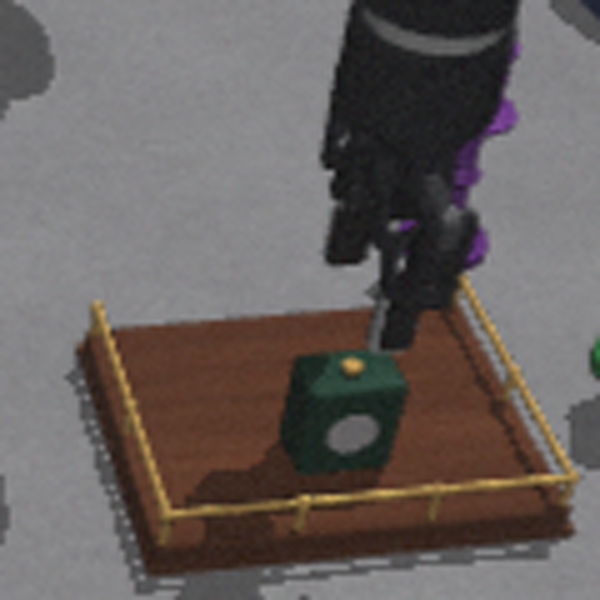

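drive_tool([
  [[0,0,0.3],[0,0,0],-0.5],
  [[0,0,0.5],[0,0,0],-0.5],
  [[0,0,0.6],[0,0,0],-0.5],
  [[0,0,0.5],[0,0,0],-0.5],
  [[0,0,0.3],[0,0,0],-0.5],
  [[0,0,0.2],[0,0,0],-0.5],
  [[0,0,0.05],[0,0,0],-0.5],
  [[0,0,0],[0,0,0],-0.5],
  [[0,0,0],[0,0,0],-0.5],
])

```text
t: 38.9
tcp_pos: [495.0, 314.1, 44.2]
tool_rot: [0.632, 0.775, 0.001, 0.0]
wrist_force: [-0.2, 0.8, 0.7]
finger_gap: 64.3
```

drive_tool([
  [[0,0,0],[0,0,0],-0.3],
  [[0,0,0],[0,0,0],-0.1],
  [[0,0,0],[0,0,0],0.05],
  [[0,0,0],[0,0,0],0.15],
  [[0,0,0],[0,0,0],0.3],
  [[0,0,0],[0,0,0],0.6],
  [[0,0,0],[0,0,0],1],
  [[0,0,0],[0,0,0],1],
  [[0,0,0],[0,0,0],1],
  [[0,0,0],[0,0,0],1],
], squeeze=40)

```text
t: 39.73
tcp_pos: [494.8, 314.0, 44.0]
tool_rot: [0.632, 0.775, 0.0, 0.0]
wrist_force: [-0.1, 1.0, 5.0]
finger_gap: 35.6
```

```bash
python3 - <<'E'
from m import *
snap(14)
o=env.get_obs();print(o['tcp_pos'],o['finger_gap'],o['wrist_force'])
p,d=load("scene",14); a=cv2.resize(p[120:240,310:430,::-1],None,fx=5,fy=5,interpolation=2); cv2.imwrite("pics/c14.png",a)
E
```

```text
[494.80079879 313.99992706  44.04384531] 35.65397435727624 [-0.51212164  0.33578721  5.04544965]
```

View pics/c14.png

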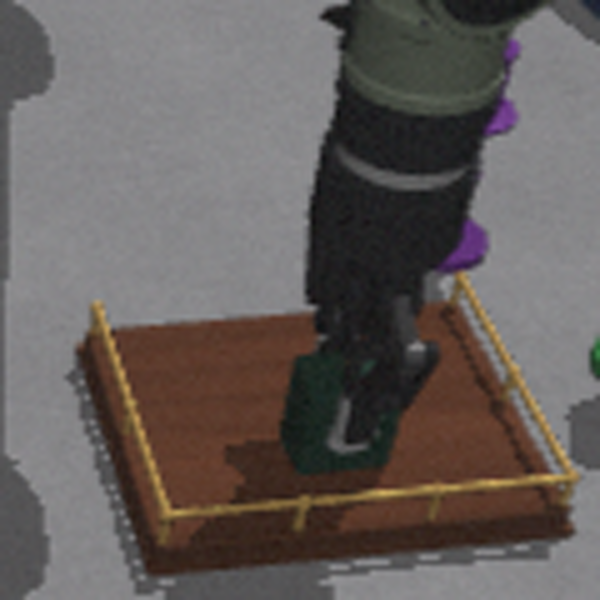

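drive_tool([
  [[0,0,-0.1],[0,0,0],1],
  [[0,0,-0.3],[0,0,0],1],
  [[0,0,-0.6],[0,0,0],1],
  [[0,0,-0.8],[0,0,0],1],
  [[0,0,-0.9],[0,0,0],1],
  [[0,0,-0.7],[0,0,0],1],
  [[-0.2,0,-0.4],[0,0,0],1],
  [[-0.5,0.06,-0.2],[0,0,0],1],
  [[-0.8,0.1,0],[0,0,0],1],
  [[-0.9,0.1,0],[0,0,0],1],
  [[-0.9,0.1,0],[0,0,0],1],
  [[-0.9,0.1,0],[0,0,0],1],
  [[-0.9,0.1,0],[0,0,0],1],
  [[-0.9,0,0],[0,0,0],1],
  [[-0.9,0,0],[0,0,0],1],
  [[-0.9,0,0],[0,0,0],1],
  [[-0.9,0,0],[0,0,0],1],
  [[-0.8,0,0],[0,0,0],1],
  [[-0.6,0,0],[0,0,0],1],
  [[-0.3,0,0],[0,0,0],1],
])

```text
t: 41.5
tcp_pos: [572.8, 8.8, 162.8]
tool_rot: [0.634, 0.774, -0.001, -0.0]
wrist_force: [-0.5, -0.0, -3.5]
finger_gap: 35.5
```

drive_tool([
  [[-0.13,0,0],[0,0,0],1],
  [[0,0,0],[0,0,0],1],
  [[0,0,0],[0,0,0],1],
])

```text
t: 41.75
tcp_pos: [573.5, 8.4, 163.2]
tool_rot: [0.632, 0.775, -0.0, -0.001]
wrist_force: [-0.2, 0.1, -2.9]
finger_gap: 35.4
```

```bash
python3 - <<'E'
from m import *
snap(15)
o=env.get_obs();print(o['tcp_pos'],o['finger_gap'],o['wrist_force'])
E
```

```text
[573.57875046   8.79262268 163.34813573] 35.69353075392116 [-0.08972003  0.12868377 -2.71544306]
```

View pics/scene15.png

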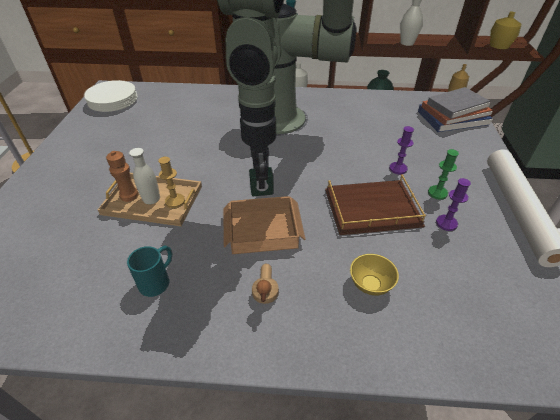

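drive_tool([
  [[-0.1,0,0.2],[0,0,0],1],
  [[0,0,0.5],[0,0,0],1],
  [[0,0,0.8],[0,0,0],1],
  [[0,0,0.8],[0,0,0],1],
  [[0,0,0.7],[0,0,0],1],
  [[0,0,0.5],[0,0,0],1],
  [[0,0,0.4],[0,0,0],1],
  [[0,0,0.2],[0,0,0],1],
  [[0,0,0.1],[0,0,0],1],
  [[0,0,0.08],[0,0,0],1],
  [[0,0,0],[0,0,0],1],
  [[0,0,0],[0,0,0],1],
])

```text
t: 42.85
tcp_pos: [575.2, 4.7, 35.7]
tool_rot: [0.632, 0.775, 0.0, 0.0]
wrist_force: [0.1, -0.3, -2.3]
finger_gap: 35.7
```

drive_tool([
  [[0,0,0.05],[0,0,0],1],
  [[0,0,0],[0,0,0],1],
  [[0,0,0],[0,0,0],1],
])

```text
t: 43.1
tcp_pos: [574.8, 4.6, 34.0]
tool_rot: [0.632, 0.775, 0.0, 0.0]
wrist_force: [1.0, 0.1, -2.4]
finger_gap: 35.7
```

drive_tool([
  [[0,0,0.07],[0,0,0],1],
  [[0,0,0],[0,0,0],1],
  [[0,0,0],[0,0,0],1],
])

```text
t: 43.35
tcp_pos: [574.4, 4.7, 31.3]
tool_rot: [0.632, 0.775, -0.0, -0.0]
wrist_force: [-0.3, 0.6, -2.1]
finger_gap: 35.4
```

drive_tool([
  [[0,0,0.04],[0,0,0],1],
  [[0,0,0],[0,0,0],1],
  [[0,0,0],[0,0,0],1],
])

```text
t: 43.6
tcp_pos: [574.5, 4.7, 30.2]
tool_rot: [0.632, 0.775, -0.0, -0.0]
wrist_force: [-0.6, -0.6, -1.8]
finger_gap: 35.6
```

drive_tool([
  [[0,0,0.02],[0,0,0],1],
  [[0,0,0],[0,0,0],1],
  [[0,0,0],[0,0,0],1],
])

```text
t: 43.85
tcp_pos: [574.6, 4.7, 30.0]
tool_rot: [0.632, 0.775, 0.0, 0.0]
wrist_force: [-2.7, -0.4, 2.2]
finger_gap: 35.6
```

drive_tool([
  [[0,0,0],[0,0,0],0],
  [[0,0,0],[0,0,0],-0.2],
  [[0,0,0],[0,0,0],-0.4],
  [[0,0,0],[0,0,0],-0.5],
  [[0,0,0],[0,0,0],-0.5],
  [[0,0,-0.2],[0,0,0],-0.5],
  [[0,0,-0.5],[0,0,0],-0.5],
  [[0,0,-0.9],[0,0,0],-0.5],
  [[0,0,-1],[0,0,0],-0.5],
  [[0,0,-1],[0,0,0],-1],
  [[0,0,-1],[0,0,0],-1],
  [[0,0,-1],[0,0,0.3],-1],
  [[0,0,-0.8],[0,0,0.7],-1],
  [[0,0,-0.4],[0,0,0.8],-1],
  [[0,0,-0.2],[0,0,0.5],-1],
  [[0,0,0],[0,0,0],-1],
])

```text
t: 45.18
tcp_pos: [575.7, 4.6, 242.2]
tool_rot: [0.707, 0.707, 0.001, 0.002]
wrist_force: [-0.3, 0.2, -0.7]
finger_gap: 85.5
```

```bash
python3 - <<'E'
from m import *
snap(16)
o=env.get_obs();print(o['tcp_pos'],o['tool_rot'])
p,d=load("scene",16); a=cv2.resize(p[180:270,210:320,::-1],None,fx=5,fy=5,interpolation=2); cv2.imwrite("pics/c16.png",a)
print(disc("scene",16,brass,60,76,68,(500,640,-60,70)))
for n in("top","scene"):
  print(n,"vase",disc(n,16,white,164,184,172,(380,600,-400,-280)))
  print(n,"cand",disc(n,16,brass,143,168,154,(380,600,-330,-200)))
E
```

```text
[574.52874003   4.70350455 239.84203906] [7.06452019e-01 7.07760915e-01 1.00370504e-04 1.47146930e-04]
('scene', np.int32(11), array([260.6, 211.9]), 'encl', 575.6, 4.8, 'r', 5.4, 'cloudmean', array([575.1,   5.1,  67.9]))
top vase ('top', np.int32(215), array([464.8, 232.2]), 'encl', 480.1, -328.9, 'r', 17.9, 'cloudmean', array([ 480. , -328.5,  172.1]))
top cand ('top', np.int32(116), array([429.7, 229.9]), 'encl', 486.0, -257.8, 'r', 14.8, 'cloudmean', array([ 486.1, -260.3,  154.6]))
scene vase ('scene', np.int32(110), array([136.4, 152.3]), 'encl', 484.3, -325.0, 'r', 22.5, 'cloudmean', array([ 483.7, -323.9,  172.2]))
scene cand ('scene', np.int32(87), array([164.2, 161. ]), 'encl', 493.4, -254.0, 'r', 20.5, 'cloudmean', array([ 490.7, -253. ,  153.1]))
```

View pics/c16.png

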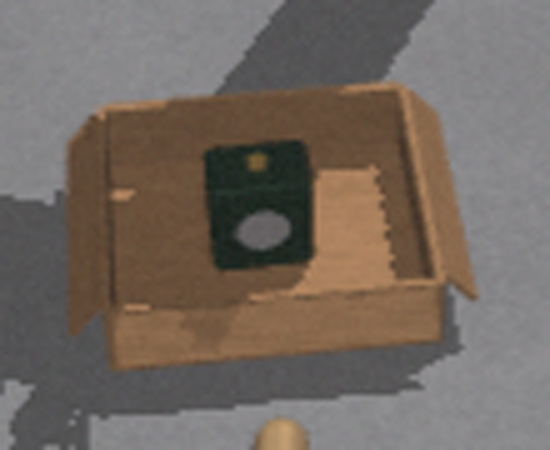

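The clock is upright in the carton, with its button at crop (257,160) and z=68 as expected. Next I'll bring back the candlestick.

drive_tool([
  [[-0.3,-0.1,0],[0,0,0],-1],
  [[-0.7,-0.24,0],[0,0,0],-1],
  [[-1,-0.34,0],[0,0,0],-1],
  [[-1,-0.34,0],[0,0,0],-1],
  [[-1,-0.34,0],[0,0,0],-1],
  [[-1,-0.34,0],[0,0,0],-1],
  [[-1,-0.34,0],[0,0,0],-1],
  [[-1,-0.34,0],[0,0,0],-1],
  [[-0.8,-0.26,0],[0,0,0],-1],
  [[-0.6,-0.2,0],[0,0,0],-1],
  [[-0.37,-0.1,0],[0,0,0],-1],
  [[0,0,0],[0,0,0],-1],
  [[0,0,0],[0,0,0],-1],
  [[0,0,0],[0,0,0],-1],
])

```text
t: 46.45
tcp_pos: [486.6, -257.5, 239.3]
tool_rot: [0.707, 0.708, 0.0, -0.001]
wrist_force: [-0.8, 0.6, 0.2]
finger_gap: 85.5
```

drive_tool([
  [[-0.02,0,0.2],[0,0,0],-1],
  [[0,0,0.5],[0,0,0],-1],
  [[0,0,0.8],[0,0,0],-1],
  [[0,0,0.9],[0,0,0],-1],
  [[0,0,0.8],[0,0,0],-1],
  [[0,0,0.5],[0,0,0],-1],
  [[0,0,0.3],[0,0,0],-1],
  [[0,0,0.13],[0,0,0],-1],
  [[0,0,0],[0,0,0],-1],
  [[0,0,0],[0,0,0],-1],
])

```text
t: 47.28
tcp_pos: [487.2, -259.0, 116.5]
tool_rot: [0.707, 0.708, 0.0, 0.001]
wrist_force: [-0.7, 0.6, -0.0]
finger_gap: 85.4
```

drive_tool([
  [[0,0,0],[0,0,0],-0.6],
  [[0,0,0],[0,0,0],-0.3],
  [[0,0,0],[0,0,0],0],
  [[0,0,0],[0,0,0],0.2],
  [[0,0,0],[0,0,0],0.35],
  [[0,0,0],[0,0,0],0.5],
  [[0,0,0],[0,0,0],0.7],
  [[0,0,0],[0,0,0],1],
  [[0,0,0],[0,0,0],1],
  [[0,0,0],[0,0,0],1],
  [[0,0,0],[0,0,0],1],
], squeeze=60)

```text
t: 48.2
tcp_pos: [486.8, -259.3, 116.4]
tool_rot: [0.707, 0.707, -0.0, 0.0]
wrist_force: [-1.2, 0.0, 5.3]
finger_gap: 26.4
```

drive_tool([
  [[0,0,-0.1],[0,0,0],1],
  [[0,0,-0.3],[0,0,0],1],
  [[0,0,-0.6],[0,0,0],1],
  [[0,0,-0.8],[0,0,0],1],
  [[0,0,-0.9],[0,0,0],1],
  [[0.1,0,-0.8],[0,0,0],1],
  [[0.3,0,-0.5],[0,0,0],1],
  [[0.6,0,-0.1],[0,0,0],1],
  [[0.8,0,0],[0,0,0],1],
  [[0.9,0,0],[0,0,0],1],
  [[0.9,0,0],[0,0,0],1],
  [[0.9,0,0],[0,0,0],1],
  [[0.9,0,0],[0,0,0],1],
  [[0.9,0,0],[0,0,0],1],
  [[0.9,0,0],[0,0,0],1],
  [[0.9,0,0],[0,0,0],1],
  [[0.9,0,0],[0,0,0],1],
  [[0.9,0,0],[0,0,0],1],
  [[0.9,0,0],[0,0,0],1],
  [[0.9,0,0],[0,0,0],1],
])

```text
t: 49.87
tcp_pos: [485.7, 93.3, 238.9]
tool_rot: [0.707, 0.707, -0.0, -0.0]
wrist_force: [0.8, -0.2, -3.6]
finger_gap: 26.4
```

drive_tool([
  [[0.9,-0.1,0],[0,0,0],1],
  [[0.9,-0.1,0],[0,0,0],1],
  [[0.9,-0.1,0],[0,0,0],1],
  [[0.9,0,0],[0,0,0],1],
  [[0.9,0,0],[0,0,0],1],
  [[0.9,0,0],[0,0,0],1],
  [[0.8,0,0],[0,0,0],1],
  [[0.7,0,0],[0,0,0],1],
  [[0.6,0,0],[0,0,0],1],
  [[0.4,0,0],[0,0,0],1],
  [[0.3,0,0],[0,0,0],1],
  [[0.2,0,0],[0,0,0],1],
  [[0,0,0],[0,0,0],1],
  [[0,0,0],[0,0,0],1],
  [[0,0,0],[0,0,0],1],
])

```text
t: 51.12
tcp_pos: [477.2, 343.0, 238.7]
tool_rot: [0.707, 0.707, -0.0, 0.0]
wrist_force: [0.7, 0.1, -3.8]
finger_gap: 26.2
```

drive_tool([
  [[0.2,0,0],[0,0,0],1],
  [[0.4,0,0.1],[0,0,0],1],
  [[0.3,0,0.3],[0,0,0],1],
  [[0.1,0,0.6],[0,0,0],1],
  [[0,0,0.7],[0,0,0],1],
  [[0,0,0.7],[0,0,0],1],
  [[0,0,0.5],[0,0,0],1],
  [[0,0,0.3],[0,0,0],1],
  [[0,0,0.2],[0,0,0],1],
  [[0,0,0.1],[0,0,0],1],
  [[0,0,0],[0,0,0],1],
  [[0,0,0],[0,0,0],1],
  [[0,0,0],[0,0,0],1],
])

```text
t: 52.2
tcp_pos: [477.8, 374.4, 134.8]
tool_rot: [0.707, 0.707, 0.001, 0.0]
wrist_force: [0.4, 0.4, -3.2]
finger_gap: 26.1
```

drive_tool([
  [[-0.04,-0.01,0.07],[0,0,0],1],
  [[0,0,0.06],[0,0,0],1],
  [[0,0,0],[0,0,0],1],
  [[0,0,0],[0,0,0],1],
])

```text
t: 52.53
tcp_pos: [476.8, 372.6, 129.9]
tool_rot: [0.707, 0.707, -0.0, -0.0]
wrist_force: [0.1, -0.5, -3.4]
finger_gap: 26.5
```

drive_tool([
  [[0,0,0.03],[0,0,0],1],
  [[0,0,0],[0,0,0],1],
  [[0,0,0],[0,0,0],1],
])

```text
t: 52.78
tcp_pos: [476.8, 372.7, 128.9]
tool_rot: [0.707, 0.707, -0.0, -0.0]
wrist_force: [-0.0, -0.7, -4.3]
finger_gap: 26.3
```

drive_tool([
  [[0,0,0.03],[0,0,0],1],
  [[0,0,0],[0,0,0],1],
  [[0,0,0],[0,0,0],1],
])

```text
t: 53.03
tcp_pos: [477.0, 373.0, 128.5]
tool_rot: [0.707, 0.707, 0.0, 0.0]
wrist_force: [-0.3, -0.7, -0.2]
finger_gap: 25.8
```

drive_tool([
  [[0,0,0.01],[0,0,0],0.2],
  [[0,0,0],[0,0,0],0],
  [[0,0,0],[0,0,0],-0.3],
  [[0,0,0],[0,0,0],-0.6],
  [[0,0,0],[0,0,0],-1],
  [[0,0,0],[0,0,0],-1],
  [[0,0,-0.3],[0,0,0],-1],
  [[0,0,-0.7],[0,0,0],-1],
  [[0,0,-1],[0,0,0],-1],
  [[0,0,-1],[0,0,0],-1],
  [[-0.2,0,-0.6],[0,0,0],-1],
  [[-0.6,0,-0.2],[0,0,0],-1],
  [[-0.9,0,0],[0,0,0],-1],
  [[-1,0,0],[0,0,0],-1],
  [[-1,0,0],[0,0,0],-1],
  [[-1,0,0],[0,0,0],-1],
  [[-1,0,0],[0,0,0],-1],
  [[-1,0,0],[0,0,0],-1],
  [[-1,0,0],[0,0,0],-1],
  [[-1,0,0],[0,0,0],-1],
])

```text
t: 54.7
tcp_pos: [477.0, 110.4, 242.7]
tool_rot: [0.707, 0.707, 0.0, 0.0]
wrist_force: [0.4, -0.8, -0.8]
finger_gap: 85.3
```

```bash
python3 - <<'E'
from m import *
snap(17)
o=env.get_obs();print(o['tcp_pos'])
box=(350,650,150,500)
for n in("top","scene"): print("cand",disc(n,17,brass,155,180,166,box))
E
```

```text
[477.12346604 108.43713708 242.63786851]
cand ('top', np.int32(151), array([138.3, 228.8]), 'encl', 475.7, 373.0, 'r', 15.0, 'cloudmean', array([475.4, 373.1, 165.4]))
cand ('scene', np.int32(96), array([409.8, 165.5]), 'encl', 484.2, 378.4, 'r', 21.8, 'cloudmean', array([480.5, 376.3, 164.6]))
```

View pics/scene17.png

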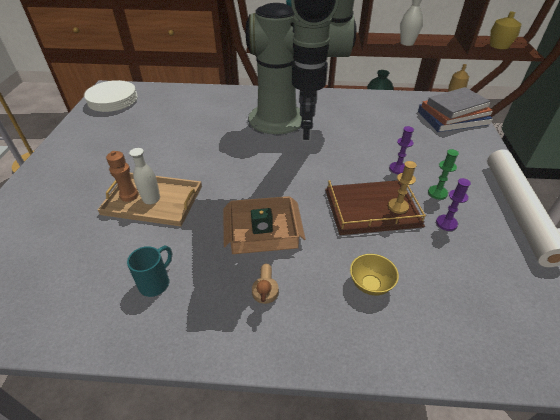

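drive_tool([
  [[-0.8,0.05,0],[0,0,0],-1],
  [[-1,0.06,0],[0,0,0],-1],
  [[-1,0,0],[0,0,0],-1],
  [[-1,0,0],[0,0,0],-1],
  [[-1,0,0],[0,0,0],-1],
  [[-1,0,0],[0,0,0],-1],
  [[-1,0,0],[0,0,0],-1],
  [[-1,0,0],[0,0,0],-1],
  [[-1,0,0],[0,0,0],-1],
  [[-1,0,0],[0,0,0],-1],
  [[-1,0,0],[0,0,0],-1],
  [[-1,0,0],[0,0,0],-1],
  [[-0.9,0,0],[0,0,0],-1],
  [[-0.7,0,0],[0,0,0],-1],
  [[-0.5,0,0],[0,0,0],-1],
  [[-0.3,0,0],[0,0,0],-1],
  [[-0.2,0,0],[0,0,0],-1],
  [[0,0,0],[0,0,0],-1],
  [[0,0,0],[0,0,0],-1],
  [[0,0,0],[0,0,0],-1],
])

```text
t: 56.47
tcp_pos: [480.8, -319.1, 241.9]
tool_rot: [0.706, 0.708, 0.0, -0.0]
wrist_force: [0.2, 0.2, -0.3]
finger_gap: 85.3
```

drive_tool([
  [[-0.2,0,0.1],[0,0,0],-1],
  [[-0.1,0,0.4],[0,0,0],-1],
  [[0,0,0.8],[0,0,0],-1],
  [[0,0,0.9],[0,0,0],-1],
  [[0,0,0.8],[0,0,0],-1],
  [[0,0,0.5],[0,0,0],-1],
  [[0,0,0.3],[0,0,0],-1],
  [[0,0,0.1],[0,0,0],-1],
  [[0,0,0],[0,0,0],-1],
  [[0,0,0],[0,0,0],-1],
  [[0,0,0],[0,0,0],-1],
])

```text
t: 57.38
tcp_pos: [481.4, -329.9, 126.1]
tool_rot: [0.707, 0.707, 0.0, 0.001]
wrist_force: [0.0, 0.3, -0.2]
finger_gap: 85.5
```

drive_tool([
  [[0.04,-0.02,0.03],[0,0,0],-0.6],
  [[0,0,0],[0,0,0],-0.3],
  [[0,0,0],[0,0,0],0],
  [[0,0,0],[0,0,0],0.2],
  [[0,0,0],[0,0,0],0.35],
  [[0,0,0],[0,0,0],0.5],
  [[0,0,0],[0,0,0],0.7],
  [[0,0,0],[0,0,0],1],
  [[0,0,0],[0,0,0],1],
  [[0,0,0],[0,0,0],1],
  [[0,0,0],[0,0,0],1],
])

```text
t: 58.3
tcp_pos: [480.3, -328.2, 124.4]
tool_rot: [0.707, 0.707, 0.0, 0.0]
wrist_force: [-0.4, 0.4, 5.1]
finger_gap: 30.0
```

drive_tool([
  [[0,0,-0.1],[0,0,0],1],
  [[0,0,-0.3],[0,0,0],1],
  [[0,0,-0.6],[0,0,0],1],
  [[0,0,-0.8],[0,0,0],1],
  [[0,0,-0.9],[0,0,0],1],
  [[0.1,0,-0.7],[0,0,0],1],
  [[0.3,0,-0.4],[0,0,0],1],
  [[0.6,0,-0.1],[0,0,0],1],
  [[0.8,0,0],[0,0,0],1],
  [[0.9,0,0],[0,0,0],1],
  [[0.9,0,0],[0,0,0],1],
  [[0.9,0,0],[0,0,0],1],
  [[0.9,0,0],[0,0,0],1],
  [[0.9,0,0],[0,0,0],1],
  [[0.9,0.1,0],[0,0,0],1],
  [[0.9,0.1,0],[0,0,0],1],
  [[0.9,0.1,0],[0,0,0],1],
  [[0.9,0.1,0],[0,0,0],1],
  [[0.9,0.1,0],[0,0,0],1],
  [[0.9,0.1,0],[0,0,0],1],
])

```text
t: 59.97
tcp_pos: [495.6, 25.7, 239.4]
tool_rot: [0.707, 0.708, -0.001, -0.001]
wrist_force: [0.4, -0.3, -3.2]
finger_gap: 30.1
```

drive_tool([
  [[0.9,0,0],[0,0,0],1],
  [[0.9,0,0],[0,0,0],1],
  [[0.9,0,0],[0,0,0],1],
  [[0.9,0,0],[0,0,0],1],
  [[0.8,0,0],[0,0,0],1],
  [[0.7,0,0],[0,0,0],1],
  [[0.6,0,0],[0,0,0],1],
  [[0.5,0,0],[0,0,0],1],
  [[0.4,0,0],[0,0,0],1],
  [[0.3,0,0],[0,0,0],1],
  [[0.1,0,0],[0,0,0],1],
  [[0,0,0],[0,0,0],1],
  [[0,0,0],[0,0,0],1],
  [[0,0,0],[0,0,0],1],
])

```text
t: 61.13
tcp_pos: [497.6, 232.3, 240.8]
tool_rot: [0.707, 0.707, -0.0, 0.0]
wrist_force: [-0.3, -0.0, -3.5]
finger_gap: 29.7
```

drive_tool([
  [[0.2,0.02,0],[0,0,0],1],
  [[0.3,0,0.1],[0,0,0],1],
  [[0.11,0,0.3],[0,0,0],1],
  [[0,0,0.6],[0,0,0],1],
  [[0,0,0.7],[0,0,0],1],
  [[0,0,0.7],[0,0,0],1],
  [[0,0,0.5],[0,0,0],1],
  [[0,0,0.25],[0,0,0],1],
  [[0,0,0.1],[0,0,0],1],
  [[0,0,0.06],[0,0,0],1],
  [[0,0,0],[0,0,0],1],
  [[0,0,0],[0,0,0],1],
  [[0,0,0],[0,0,0],1],
])

```text
t: 62.22
tcp_pos: [499.0, 251.5, 142.6]
tool_rot: [0.707, 0.707, 0.001, 0.0]
wrist_force: [0.4, -0.2, -3.2]
finger_gap: 29.2
```

drive_tool([
  [[-0.01,-0.02,0.08],[0,0,0],1],
  [[0,0,0.06],[0,0,0],1],
  [[0,0,0],[0,0,0],1],
  [[0,0,0],[0,0,0],1],
])

```text
t: 62.55
tcp_pos: [497.5, 250.9, 137.3]
tool_rot: [0.707, 0.707, -0.0, -0.0]
wrist_force: [-0.2, -0.4, -3.4]
finger_gap: 29.9
```

drive_tool([
  [[0,0,0.04],[0,0,0],1],
  [[0,0,0],[0,0,0],1],
  [[0,0,0],[0,0,0],1],
])

```text
t: 62.8
tcp_pos: [497.9, 251.0, 136.4]
tool_rot: [0.707, 0.707, 0.0, 0.0]
wrist_force: [-0.9, -0.9, -0.9]
finger_gap: 29.5
```

drive_tool([
  [[0,0,0.015],[0,0,0],1],
  [[0,0,0],[0,0,0],0.2],
  [[0,0,0],[0,0,0],0],
  [[0,0,0],[0,0,0],-0.3],
  [[0,0,0],[0,0,0],-0.6],
  [[0,0,0],[0,0,0],-1],
  [[0,0,0],[0,0,0],-1],
  [[0,0,-0.3],[0,0,0],-1],
  [[0,0,-0.7],[0,0,0],-1],
  [[0,0,-1],[0,0,0],-1],
  [[0,0,-1],[0,0,0],-1],
  [[-0.2,0,-0.5],[0,0,0],-1],
  [[-0.6,0,-0.1],[0,0,0],-1],
  [[-0.9,-0.1,0],[0,0,0],-1],
  [[-1,-0.1,0],[0,0,0],-1],
  [[-1,-0.1,0],[0,0,0],-1],
  [[-1,-0.1,0],[0,0,0],-1],
  [[-1,-0.1,0],[0,0,0],-1],
  [[-1,-0.1,0],[0,0,0],-1],
  [[-1,-0.1,0],[0,0,0],-1],
])

```text
t: 64.47
tcp_pos: [476.6, 18.6, 244.6]
tool_rot: [0.707, 0.707, 0.0, 0.0]
wrist_force: [0.1, 0.0, 0.5]
finger_gap: 85.1
```

drive_tool([
  [[-1,-0.1,0],[0,0,0],-1],
  [[-1,-0.08,0],[0,0,0],-1],
  [[-1,0,0],[0,0,0],-1],
  [[-1,0,0],[0,0,0],-1],
  [[-1,0,0],[0,0,0],-1],
  [[-1,0,0],[0,0,0],-1],
  [[-1,0,0],[0,0,0],-1],
  [[-1,0,0],[0,0,0],-1],
  [[-1,0,0],[0,0,0],-1],
  [[-1,0,0],[0,0,0],-1],
  [[-1,0,0],[0,0,0],-1],
  [[-0.9,0,0],[0,0,0],-1],
  [[-0.8,0,0],[0,0,0],-1],
  [[-0.6,0,0],[0,0,0],-1],
  [[-0.4,0,0],[0,0,0],-1],
  [[-0.3,0,0],[0,0,0],-1],
  [[0,0,0],[0,0,0],-1],
  [[0,0,0],[0,0,0],-1],
  [[0,0,0],[0,0,0],-1],
])

```text
t: 66.05
tcp_pos: [471.8, -398.9, 243.9]
tool_rot: [0.707, 0.708, 0.0, -0.0]
wrist_force: [0.0, -0.6, -0.4]
finger_gap: 85.4
```

```bash
python3 - <<'E'
from m import *
snap(18)
o=env.get_obs();print(o['tcp_pos'])
box=(350,650,150,500)
for n in("top","scene"):
  print("cand",disc(n,18,brass,155,180,166,box))
  print("vase",disc(n,18,white,176,196,184,box))
E
```

```text
[ 471.86355127 -398.95511225  243.96190766]
cand ('top', np.int32(155), array([138.4, 228.9]), 'encl', 474.9, 372.9, 'r', 15.4, 'cloudmean', array([475.4, 373.1, 164.9]))
vase ('top', np.int32(222), array([194.8, 219. ]), 'encl', 496.1, 249.1, 'r', 17.8, 'cloudmean', array([496.3, 249.1, 183.6]))
cand ('scene', np.int32(96), array([409.8, 165.5]), 'encl', 483.3, 376.9, 'r', 21.5, 'cloudmean', array([480.5, 376.3, 164.6]))
vase ('scene', np.int32(123), array([362.1, 162. ]), 'encl', 500.6, 251.2, 'r', 21.5, 'cloudmean', array([500.7, 252.5, 183.8]))
```

View pics/scene18.png

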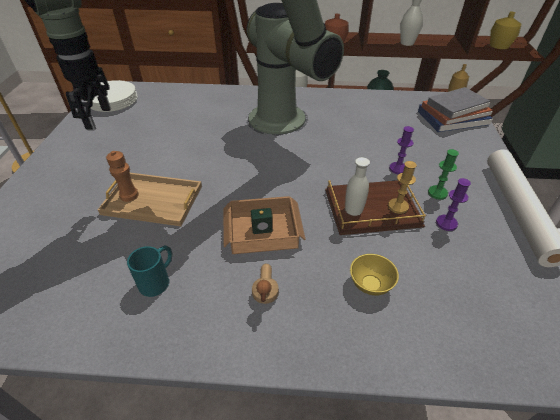

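drive_tool([
  [[0.05,0,0.2],[0,0,0],-1],
  [[0,0,0.5],[0,0,0],-1],
  [[0,0,0.8],[0,0,0],-1],
  [[0,0,0.9],[0,0,0],-1],
  [[0,0,0.8],[0,0,0],-1],
  [[0,0,0.5],[0,0,0],-1],
  [[0,0,0.35],[0,0,0],-1],
  [[0,0,0.15],[0,0,0],-1],
  [[0,0,0],[0,0,0],-1],
  [[0,0,0],[0,0,0],-1],
  [[0,0,0],[0,0,0],-1],
])

```text
t: 67.07
tcp_pos: [472.4, -399.2, 119.0]
tool_rot: [0.707, 0.707, -0.0, 0.001]
wrist_force: [-0.0, -0.4, 0.3]
finger_gap: 85.0
```

drive_tool([
  [[0.05,-0.02,0.02],[0,0,0],-0.6],
  [[0,0,0],[0,0,0],-0.3],
  [[0,0,0],[0,0,0],-0.1],
  [[0,0,0],[0,0,0],0.05],
  [[0,0,0],[0,0,0],0.3],
  [[0,0,0],[0,0,0],0.6],
  [[0,0,0],[0,0,0],1],
  [[0,0,0],[0,0,0],1],
  [[0,0,0],[0,0,0],1],
  [[0,0,0],[0,0,0],1],
], squeeze=50)

```text
t: 67.9
tcp_pos: [471.6, -397.5, 117.9]
tool_rot: [0.707, 0.707, 0.0, 0.001]
wrist_force: [0.3, 0.1, 5.7]
finger_gap: 42.2
```

drive_tool([
  [[0,0,-0.1],[0,0,0],1],
  [[0,0,-0.3],[0,0,0],1],
  [[0,0,-0.6],[0,0,0],1],
  [[0,0,-0.8],[0,0,0],1],
  [[0,0,-0.9],[0,0,0],1],
  [[0,0,-0.8],[0,0,0],1],
  [[0.1,0,-0.6],[0,0,0],1],
  [[0.3,0,-0.3],[0,0,0],1],
  [[0.6,-0.1,0],[0,0,0],1],
  [[0.8,-0.2,0],[0,0,0],1],
  [[0.9,-0.2,0],[0,0,0],1],
  [[0.9,-0.2,0],[0,0,0],1],
  [[0.9,-0.2,0],[0,0,0],1],
  [[0.9,-0.2,0],[0,0,0],1],
  [[0.9,-0.2,0],[0,0,0],1],
  [[0.9,-0.2,0],[0,0,0],1],
  [[0.9,-0.2,0],[0,0,0],1],
  [[0.9,-0.2,0],[0,0,0],1],
  [[0.9,-0.2,0],[0,0,0],1],
  [[0.9,-0.2,0],[0,0,0],1],
])

```text
t: 69.57
tcp_pos: [400.3, -71.2, 248.5]
tool_rot: [0.707, 0.707, -0.0, -0.001]
wrist_force: [0.9, 0.2, -2.5]
finger_gap: 42.5
```

drive_tool([
  [[0.9,-0.2,0],[0,0,0],1],
  [[0.9,-0.2,0],[0,0,0],1],
  [[0.9,-0.2,0],[0,0,0],1],
  [[0.9,-0.2,0],[0,0,0],1],
  [[0.9,-0.1,0],[0,0,0],1],
  [[0.9,0,0],[0,0,0],1],
  [[0.9,0,0],[0,0,0],1],
  [[0.9,0,0],[0,0,0],1],
  [[0.9,0,0],[0,0,0],1],
  [[0.8,0,0],[0,0,0],1],
  [[0.7,0,0],[0,0,0],1],
  [[0.6,0,0],[0,0,0],1],
  [[0.4,0,0],[0,0,0],1],
  [[0.3,0,0],[0,0,0],1],
  [[0.2,0,0],[0,0,0],1],
  [[0,0,0],[0,0,0],1],
  [[0,0,0],[0,0,0],1],
  [[0,0,0],[0,0,0],1],
])

```text
t: 71.07
tcp_pos: [374.4, 259.2, 249.0]
tool_rot: [0.707, 0.707, -0.0, 0.0]
wrist_force: [0.5, -0.5, -1.9]
finger_gap: 42.6
```

drive_tool([
  [[0.2,0.1,0],[0,0,0],1],
  [[0.4,0.2,0],[0,0,0],1],
  [[0.5,0.4,0],[0,0,0],1],
  [[0.3,0.5,0],[0,0,0],1],
  [[0.12,0.4,0.1],[0,0,0],1],
  [[0,0.2,0.3],[0,0,0],1],
  [[0,0.06,0.6],[0,0,0],1],
  [[0,0,0.7],[0,0,0],1],
  [[0,0,0.7],[0,0,0],1],
  [[0,0,0.6],[0,0,0],1],
  [[0,0,0.4],[0,0,0],1],
  [[0,0,0.2],[0,0,0],1],
  [[0,0,0.1],[0,0,0],1],
  [[0,0,0],[0,0,0],1],
  [[0,0,0],[0,0,0],1],
  [[0,0,0],[0,0,0],1],
])

```text
t: 72.4
tcp_pos: [431.1, 305.7, 139.0]
tool_rot: [0.707, 0.707, 0.001, 0.0]
wrist_force: [-0.5, 0.5, -1.2]
finger_gap: 42.6
```

drive_tool([
  [[-0.02,-0.02,0.1],[0,0,0],1],
  [[0,0,0.1],[0,0,0],1],
  [[0,0,0.06],[0,0,0],1],
  [[0,0,0],[0,0,0],1],
  [[0,0,0],[0,0,0],1],
])

```text
t: 72.82
tcp_pos: [429.7, 304.9, 130.2]
tool_rot: [0.707, 0.707, -0.0, -0.0]
wrist_force: [-0.4, 0.9, -1.9]
finger_gap: 42.5
```

drive_tool([
  [[0,0,0.03],[0,0,0],1],
  [[0,0,0],[0,0,0],1],
  [[0,0,0],[0,0,0],1],
])

```text
t: 73.07
tcp_pos: [430.0, 305.1, 129.9]
tool_rot: [0.707, 0.707, 0.0, 0.0]
wrist_force: [-1.4, 0.4, 2.5]
finger_gap: 42.8
```

Contact. I'll release the mill, rise clear and check everything.

drive_tool([
  [[0,0,0],[0,0,0],0],
  [[0,0,0],[0,0,0],-0.2],
  [[0,0,0],[0,0,0],-0.5],
  [[0,0,0],[0,0,0],-0.8],
  [[0,0,0],[0,0,0],-1],
  [[0,0,0],[0,0,0],-1],
  [[0,0,-0.3],[0,0,0],-1],
  [[0,0,-0.7],[0,0,0],-1],
  [[0,0,-1],[0,0,0],-1],
  [[0,0,-1],[0,0,0],-1],
  [[-0.2,-0.1,-0.8],[0,0,0],-1],
  [[-0.6,-0.3,-0.4],[0,0,0],-1],
  [[-0.9,-0.3,0],[0,0,0],-1],
  [[-1,-0.3,0],[0,0,0],-1],
  [[-1,-0.3,0],[0,0,0],-1],
  [[-1,0,0],[0,0,0],-1],
  [[-0.7,0,0],[0,0,0],-1],
  [[-0.4,0,0],[0,0,0],-1],
  [[0,0,0],[0,0,0],-1],
  [[0,0,0],[0,0,0],-1],
])

```text
t: 74.73
tcp_pos: [391.1, 130.7, 256.1]
tool_rot: [0.707, 0.707, 0.001, 0.0]
wrist_force: [-0.3, -0.1, 0.2]
finger_gap: 85.3
```

```bash
python3 - <<'E'
from m import *
snap(19)
o=env.get_obs();print(o['tcp_pos'],o['t'])
box=(350,650,150,500)
yb=lambda h:(h[...,0]>20)&(h[...,0]<33)&(h[...,1]>150)
for n in("top","scene"):
 for t in(0,19):
  print(n,t)
  print("cand",disc(n,t,brass,155,180,166,box))
  print("vase",disc(n,t,white,176,196,184,box))
  print("mill",disc(n,t,wood,150,185,161,box))
  print("bowl",disc(n,t,yb,30,60,48,(550,900,150,400)))
  print("jug",disc(n,t,green,80,110,95,(550,900,-500,-100)))
  print("duck",disc(n,t,lambda h:h[...,1]>80,15,110,60,(650,950,-60,120)))
print(disc("top",19,brass,60,76,68,(500,640,-60,70)))
E
```

```text
[391.07815814 131.43316315 255.77375541] 74.8333
top 0
cand ('top', np.int32(155), array([138.6, 228.6]), 'encl', 475.6, 371.7, 'r', 15.4, 'cloudmean', array([476. , 372.6, 164.8]))
vase ('top', np.int32(221), array([195. , 218.6]), 'encl', 496.8, 248.8, 'r', 17.9, 'cloudmean', array([497.1, 248.8, 183.4]))
mill ('top', np.int32(341), array([169.9, 251.5]), 'encl', 428.6, 302.9, 'r', 22.9, 'cloudmean', array([428.1, 302.1, 164.3]))
bowl ('top', np.int32(439), array([197. , 133.1]), 'encl', 730.2, 277.0, 'r', 54.2, 'cloudmean', array([744.9, 286.4,  41.8]))
jug ('top', np.int32(300), array([401.3, 123.3]), 'encl', 752.4, -226.4, 'r', 50.0, 'cloudmean', array([ 761.8, -230.5,   90. ]))
duck ('top', np.int32(618), array([294.7, 123.7]), 'encl', 774.8, 33.7, 'r', 64.3, 'cloudmean', array([772.7,  33.3,  49.1]))
top 19
cand ('top', np.int32(31), array([133.4, 228.4]), 'encl', 475.9, 381.1, 'r', 11.9, 'cloudmean', array([476.2, 383.8, 165.1]))
vase None
mill None
bowl ('top', np.int32(437), array([196.8, 133.3]), 'encl', 730.2, 277.0, 'r', 54.2, 'cloudmean', array([744.4, 287.1,  41.8]))
j
[... 1231 characters left out ...]
500.6, 251.2, 'r', 21.5, 'cloudmean', array([500.8, 252.3, 184. ]))
mill ('scene', np.int32(178), array([379.5, 155.4]), 'encl', 437.2, 308.8, 'r', 30.2, 'cloudmean', array([441.2, 305.3, 163.5]))
bowl ('scene', np.int32(2), array([359.5, 262. ]), 'encl', 705.3, 250.0, 'r', 1.2, 'cloudmean', array([694.3, 252.8,  34.3]))
jug ('scene', np.int32(411), array([145.3, 260.8]), 'encl', 767.4, -221.0, 'r', 45.2, 'cloudmean', array([ 767.8, -227.7,   90. ]))
duck ('scene', np.int32(675), array([264.9, 286.2]), 'encl', 785.8, 37.8, 'r', 50.6, 'cloudmean', array([788.6,  37. ,  50.1]))
('top', np.int32(16), array([306.2, 197.4]), 'encl', 573.7, 4.1, 'r', 5.4, 'cloudmean', array([573.5,   3.9,  67.2]))
```

View pics/scene19.png

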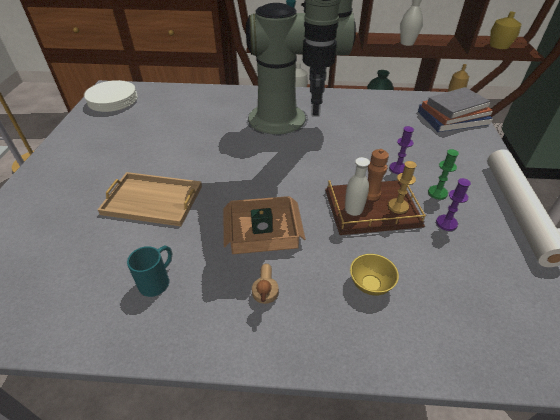

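View pics/top19.png

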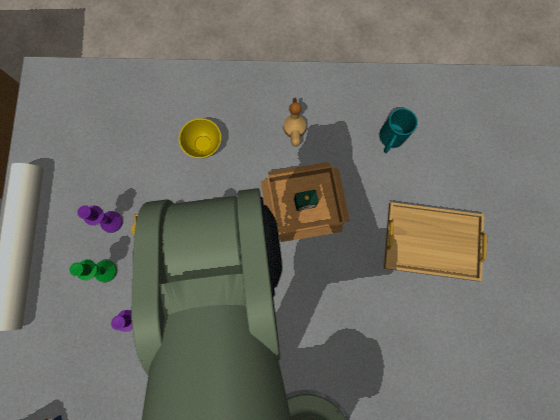

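The scene view shows all three ornaments upright on their spots and the clock upright in the carton. The arm hides the stand in the top view, but the scene positions agree with the start to within about 2.5 mm. Handing in.

```bash
python3 -c "
from cell import env
print(env.finish_job())"
```

```text
the job is handed in; nothing more can be done
None
```

I set the mill, vase and candlestick aside upright on the tray and moved the clock into the carton. I then put the candlestick, vase and mill back on their spots and handed in at about 75 s of the 147 s allowed.

**Last checks:**
- **Ornaments:** In the scene camera, all three stand upright within about 2.5 mm of where they started. The top camera, used earlier for the candlestick and vase, put them within about 1.5 mm.
- **Clock:** It stands upright near the middle of the carton, with its button at the expected height. It had not visibly shifted before I picked it up.
- **Bystanders:** The jug and duck read unchanged in both views and the bowl unchanged in the top view. The bowl's scene-camera reading was too small to use, both before and after.
- **Forces:** The readings after each move never passed about 6 N at the wrist.

**What disagreed or could not be checked:**
- In the final top picture the arm hid the stand, so the mill's return was checked only in the scene camera.
- The two cameras disagree by about 2–3 mm at the stand.
- On the vase's neck the gripper read about 30 mm instead of the expected 26 mm. I re-gripped it three times at different heights before lifting, and it held firmly.

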